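# Release cured heel blocks from the ratchet clamp, number them and tray them

### The arm

A 7-joint arm with a two-finger parallel gripper is mounted at the origin on a cart in front of the work surface, level with it; the furniture and walls round the work are solid. World frame = base frame: x ahead of the robot, y to its left, z up, the work surface at z = 0. Lengths are in mm, angles in rad, forces in N, time in s.
With the tool pointing down it reaches from about 425 to 875 mm from the base axis. Payload 8.4 kg.
Tool frame: the origin (TCP) lies on the front face of the gripper's body, between the roots of the fingers; the fingertips stand 73 mm ahead of it and the grasp point (between the pads) lies 54 mm ahead of it; z points along the fingers, y is the line along which they close (so a half turn about z gives the same grasp; the last joint's range is limited). The gripper opens to 85 mm and grips with 20 to 120 N. Pads are 22 mm wide; open, the fingers measure 114 mm over their backs; the gripper's body (76 mm by 85 mm) begins 54 mm behind the grasp point. The pads swing forward as they close: fully open they stand 13 mm farther back than shut.
Start: joints at [-0.099, 0.333, 0.04, 1.465, -0.013, 1.343, -0.059], TCP at [649.975, -0.013, 303.908] pointing down, gripper open.
Joint ranges: [-2.58, 2.58], [-0.38, 2.09], [-1.3, 1.39], [0.25, 2.4], [-1.5, 4.64], [0.08, 2.09], [-2.65, 2.65]. Speed limits (rad/s): [2.22, 2.22, 2.79, 2.79, 3.14, 3.14, 3.14].

### API

Orientations are given as a unit quaternion [w, x, y, z].
In Python, from rig import sensors, eyes, order gives the robot as it stands.
- The arm moves only by the tool drive_tool, never from a script. Its argument "commands" is one flat list of numbers, 4 for each row, row after row: the shift along the world's x, y, z normalised to -1 to 1, where 1 is 0.5 m, then the turn about the world's z normalised to -1 to 1, where 1 is pi rad. In form: [dx, dy, dz, turn, dx, dy, dz, turn, ...]. A call has 1 to 10 rows; each row shifts and turns the commanded pose from where the row before left it; what a row does not reach is not made up. A row lasts 1/12 s, in which the tool goes at most 41.7 mm and 7.16 degrees, less where a joint would pass 70% of its speed; a pose out of reach is approached as far as the arm can. A call with a number of a shift or a turn outside -1 to 1 is refused whole. A call with a gripper value outside its range is refused whole. "claw" is the closure, from -1 (fully open) to 1 (shut), set as the call begins (left out, the last holds). The fingers move at their own pace and stop on an object; "force" is the grip in N (left out, the last holds). Time passes only in rows, so rows that do not move let the fingers close. It gives the time, the measured TCP pose, the force, the opening and the grip force at its end, in the units of the state.
- sensors.read_state(): the state, without advancing time (a new reading comes with each control period).
- eyes.get_image(name): name is "scene" or "side" or "wrist"; returns (picture, depth): 480x640x3 uint8, red, green, blue; 480x640 float32, mm along the optical axis (not along the pixel's ray), 0 where there is no reading.
- eyes.camera_params(name): a dict with "fx", "fy", "cx", "cy" (pixels), "view" (4x4, takes a point from world to camera coordinates). Camera axes: x right, y down, z forward; pixel columns grow to the right and rows downward; lengths in mm; the calibration is good to about 2 mm. A picture is of the moment at which its call begins: read the wrist's pose just before it. camera_params takes no time and is no camera call; for the wrist camera it gives the pose at the moment of the call.
- order.job_done(): hands the job in; it is judged then, once.
The state is a dict: "time_s": time; "q": joint angles; "qvel": joint speeds; "tau": joint torques, N m; "eef_pos": TCP position; "tcp_rot": TCP orientation; "contact_force": force on the tool from outside, world axes, zero at the start; "torque": the same for the moment, N m; "opening": opening from 0.0 (shut) to 1.0 (fully open); "finger_force": force on a finger pad.
Only numpy, scipy, OpenCV 4.12 (cv2) and the standard library are available. Lean on these libraries where they do the work, as an engineer would, in place of code of your own. Each camera call takes 0.05 s, during which the arm holds its last target. There are 200 camera calls.

### The job

The cement on the heel blocks in the green strap clamp has set: there are one or two of them, so see what is there. Flip the red direction lever on the ratchet over to its undo side, work the handle back and forth until the strap is right up at its stop and leave it open. Then take the blocks one at a time, the left one first because the stamp counts upward: let the block slide home down the sloping bed of the numbering jig against its brass stops, press the yellow knob firmly down until the stamp bears on the block, and lay the block flat inside the blue tray. Leave the other things on the bench where they are.

Things in the scene. Friction and masses are not known exactly. Their poses are not given: they have to be found in the camera images.
- clamp: Fixed base of the strap clamp: green plate 96 x 275 mm, 12 mm thick. Origin on the bench under it, x away from the robot, y to its left, z up. Two pockets with floors 12 mm up, ringed by steel ribs 4 mm high, hold a block each (flanks open for fingers), centred at (-10, +93) mm (left) and (-10, +1) mm (right). Guide pins at (19, 131) and (19, -48) mm end 66 mm up. A clear bin stands close behind.
- stud (a point): Axis of the clamp's nut and ratchet handle: point on the clamp's 12 mm plate at clamp (19, -95) mm, z up. The stud ends 90 mm above the bench.
- strap: Steel strap, 24 mm wide, 20 mm thick with its rubber pads, running along clamp y over the far ends of both blocks; near edge at clamp x = +10 mm. Origin on the stud axis at the pads' underside: 27.5 mm above the clamp's origin when tight, 37 mm at its upper stop. Only the nut moves it: 3.4 mm per rad, 2.9 rad in all. When it is up a block can be lifted over the ribs and drawn out toward the robot.
- ratchet (a joint): Handle angle about the stud, rad, growing anticlockwise seen from above, -1.20 to 0; at 0 it points along clamp -y turned 0.42 rad toward clamp -x. Stays where left (0.2 N m friction). With the lever on undo a swing anticlockwise turns the nut (0.35 N m more) and raises the strap; the swing back only clicks, a tooth every 0.35 rad. With the lever on tighten anticlockwise only clicks.
- handle_grip (a point): Middle of the black rubber grip of the handle, 128 mm from the stud axis; x outward along the handle, y anticlockwise, z up. Grip 66 mm long, 22 mm wide, 18 mm thick; it rises with the strap.
- dir_lever (a joint): Angle of the red direction lever against the handle, rad, -0.33 to 0.33. Negative: tighten; positive (swung anticlockwise seen from above): undo. A spring holds it at either end and throws it over past the middle (2 to 3 N at the tab). If a tooth is in the way it rests near 0.17 on either side, still in gear.
- lever_tip (a point): The upright red thumb tab of that lever, 12 x 11 mm, 19 mm high; the point is 5 mm below its top; x from the lever's pivot to the tab (32 mm), z up. The pivot is on top of the handle, 42 mm from the stud axis, and the tab points outward along the handle, 5 mm above the handle's steel bar.
- block_left: Heel block, 72 mm long (x), 65 mm wide (y), 15.5 mm thick, tan on black, D-shaped: rounded end at +x, nearly straight edge at -x, flanks close to parallel 12 mm either side of the middle. Origin in the middle of its underside, z up. Starts in the left pocket with the straight edge under the strap, rounded end toward the robot, or is absent.
- block_right: The same kind of block, starting likewise in the right pocket, or absent.
- bed: Fixed sloping bed of the numbering jig. x down the main slope (20 degrees, away from the robot), y to the left and falling too (9 degrees), z off the slick grey surface. Origin on the surface at the middle of a home block, which lies with its x along bed -x (rounded end uphill). Brass stops 13 mm high at (40, -23), (40, 23) mm for its straight edge and (16, 38) mm for its side, radii 5, 5, 7 mm.
- bed_load (a point): Good place to let a block go: point on the bed's surface at bed (-58, -27) mm for the middle of the block, straight edge downhill and square to the bed (within 0.1 rad); it slides home by itself in under 1 s. Let go to the left of bed y = -15 mm it may catch on the side stop. Axes as the bed's. The surface runs from bed x = -109 to 75 and y = -72 to 56 mm.
- plunger: Sprung stamp: origin at the middle of its brass foot's underside (radius 9.5 mm), z along bed z. Rests at bed (26, 0, 24) mm, 8.5 mm clear of a home block; travel 11 mm along bed -z; 3 N start it, 6 N bring it on to a block, a few more set the number; it springs back. Its head and knob fill bed x > 9 mm, 24 to 72 mm above the surface, on a column at x = 55 to 74 mm; all is open uphill.
- plunger_top (a point): Centre of the top of the stamp's yellow palm knob (radius 16 mm), 48 mm above the plunger's origin; z as the bed's.
- tray: Shallow blue tray fixed on the bench, 190 mm (x) x 120 mm (y), floor 3 mm thick, rim 7 mm high and 3 mm thick. Origin under its middle, x away from the robot. Two blocks fit one behind the other, at about x = -45 and +45 mm.
- glue_pot: Bystander: cement tin, 64 mm wide, 108 mm tall, behind the clamp and tray. Leave alone.
- polish_tin: Bystander: round polish tin, 73 mm wide, 23 mm tall, behind the jig. Leave alone.

How it is judged:
By the outcome, as a careful person would: the job done as asked, in the order asked, and still so for the second after the job is handed in, with the robot touching nothing.
Of block_left, block_right only 1 to 2 are there at a start; the rules pass over those that are not, and their reading is None.
At some moment in a run one of block_left may be knocked a few centimetres aside while the robot is not near it.
It also fails if it takes over 210 s, if anything falls off the work surface, if the arm or the gripper's body presses on something with over 40 N, if the wrist force passes 120 N, or if a joint passes its speed limit or range.

## Working session

There is one attempt and no reset: what is moved stays moved. The work goes in short steps, Python scripts to look and compute and a tool call to move; the robot and the scene stay as the last step left them, time stands still between calls to the robot, and variables do not carry over. Pictures are saved under pics/ and viewed, at most 14 in all, crops included, and the job is handed in when it is done.

Besides the shell and the picture viewer there is one more tool, called after "Emit:" by a JSON object that holds its "name" and its "arguments", one argument or row to a line. drive_tool: Moves the arm, as the interface text tells. Scaled input: -1 to 1 covers 0.5 m each way for a shift and pi rad each way for a turn. Its arguments: {"type":"object","properties":{"commands":{"type":"array","items":{"type":"number"}},"claw":{"type":"number"},"force":{"type":"number"}},"required":["commands"]}

```bash
mkdir -p pics; ls; cat > h.py <<'E'
import numpy as np, cv2
from rig import sensors, eyes, order
def grab(n,save=None):
    im,d=eyes.get_image(n); p=eyes.camera_params(n)
    if save: cv2.imwrite('pics/'+save,cv2.cvtColor(im,cv2.COLOR_RGB2BGR)); np.savez('pics/'+save+'.npz',im=im,d=d,**{k:np.array(v) for k,v in p.items()})
    return im,d,p
def ray(p,u,v):
    T=np.linalg.inv(np.array(p['view'])); r=T[:3,:3]@np.array([(u-p['cx'])/p['fx'],(v-p['cy'])/p['fy'],1.]); return T[:3,3],r
def onz(p,u,v,z):
    o,r=ray(p,u,v); return o+r*(z-o[2])/r[2]
def pts(d,p):
    v,u=np.mgrid[:480,:640]; T=np.linalg.inv(np.array(p['view']))
    c=np.stack([(u-p['cx'])/p['fx']*d,(v-p['cy'])/p['fy']*d,d],-1); return c@T[:3,:3].T+T[:3,3]
E
python3 - <<'E'
from h import *
for n in('scene','side','wrist'):
    im,d,p=grab(n,n+'0.png'); print(n,{k:np.round(v,3).tolist() for k,v in p.items()},(d==0).mean())
print(sensors.read_state())
E
```

```text
pics
scene {'fx': 588.158, 'fy': 588.158, 'cx': 310.583, 'cy': 241.081, 'view': [[-0.658, -0.753, -0.005, 322.437], [-0.443, 0.392, -0.806, 362.896], [0.609, -0.528, -0.591, 1096.06], [0.0, 0.0, 0.0, 1.0]]} 0.004137369791666666
side {'fx': 590.789, 'fy': 590.789, 'cx': 314.036, 'cy': 228.277, 'view': [[0.852, -0.523, 0.024, -541.694], [-0.236, -0.425, -0.874, 183.302], [0.467, 0.739, -0.485, 1149.818], [0.0, 0.0, 0.0, 1.0]]} 0.004182942708333333
wrist {'fx': 367.728, 'fy': 367.728, 'cx': 315.121, 'cy': 237.298, 'view': [[1.0, 0.002, -0.002, -649.352], [0.002, -0.958, 0.287, -38.608], [-0.001, -0.287, -0.958, 380.637], [0.0, 0.0, 0.0, 1.0]]} 0.003990885416666667
{'time_s': 0.15, 'q': array([-0.09920522,  0.33371693,  0.03985352,  1.46605881, -0.01342044,
        1.34331351, -0.05849831]), 'qvel': array([ 0.00176721, -0.00107455, -0.00040158, -0.00127048, -0.00102221,
       -0.00018667, -0.00287613]), 'tau': array([ 1.83829346e-03, -6.59043789e+01,  1.36682332e+00, -4.05872834e+01,
        1.70135766e-02,  9.73434420e-03, -6.22943548e-05]), 'eef_pos': array([6.49732037e+02, 5.86822396e-03, 3.03250288e+02]), 'tcp_rot': array([-4.16397998e-04,  7.07104169e-01,  7.07109125e-01, -4.53376218e-04]), 'contact_force': array([ 0.22185837,  0.14371031, -0.02466367]), 'torque': array([-0.01501772, -0.05859799,  0.01476292]), 'finger_force': 0.0, 'opening': 0.999887915029549}
```

View images.

View pics/scene0.png

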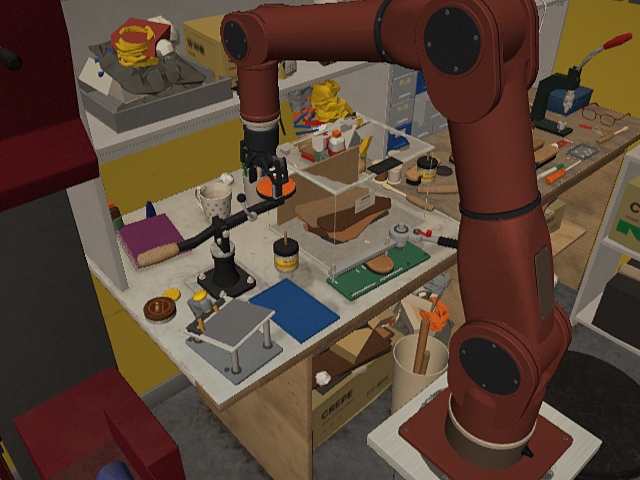

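View pics/side0.png

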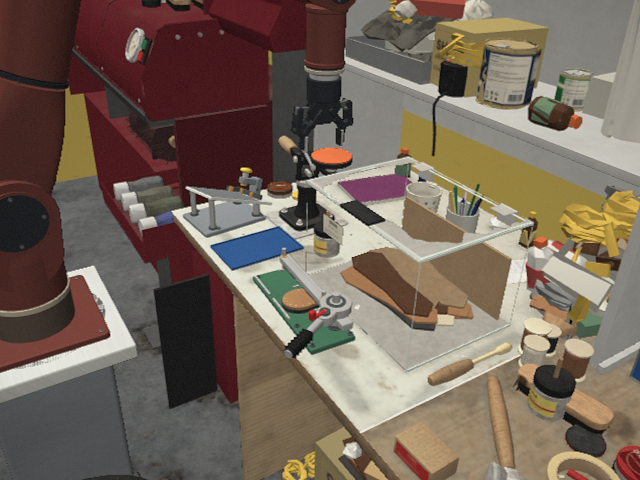

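View pics/wrist0.png

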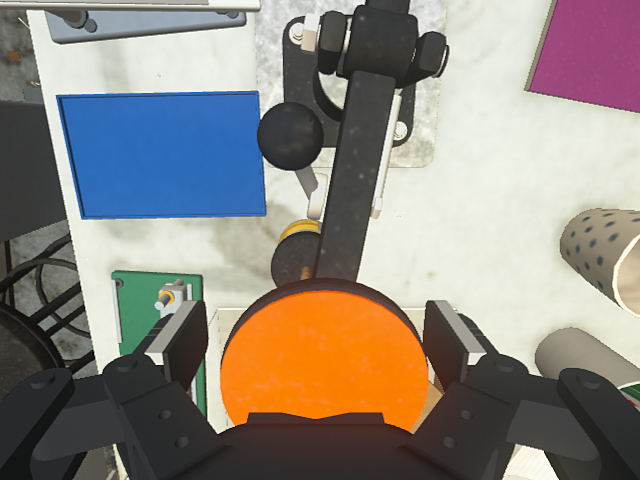

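```bash
cat >> h.py <<'E'
def load(n):
    z=np.load('pics/'+n+'.npz'); return z['im'],z['d'],{k:z[k] for k in('fx','fy','cx','cy','view')}
def hsv(im): return cv2.cvtColor(im,cv2.COLOR_RGB2HSV)
E
python3 - <<'E'
from h import *
R={'green':((70,100,40),(90,255,160)),'blue':((100,150,60),(118,255,255)),'red':((0,180,120),(4,255,255)),'yellow':((20,150,120),(32,255,255)),'tan':((8,80,100),(18,200,255)),'orange':((5,200,180),(13,255,255))}
for n in('scene','side','wrist'):
    im,d,p=load(n+'0.png'); P=pts(d,p); H=hsv(im)
    w=(P[...,0]>350)&(P[...,0]<1100)&(abs(P[...,1])<500)&(P[...,2]>-10)&(P[...,2]<400)&(d>0)
    print(n)
    for k,(a,b) in R.items():
        m=cv2.inRange(H,np.array(a),np.array(b))*w.astype(np.uint8)
        N,L,S,C=cv2.connectedComponentsWithStats(m)
        for i in range(1,N):
            if S[i,4]>25:
                q=P[L==i]; print(k,C[i].round(),S[i,4],'med',np.median(q,0).round(),'lo',np.percentile(q,2,0).round(),'hi',np.percentile(q,98,0).round())
E
```

```text
scene
green [370. 276.] 799 med [ 453. -149.    9.] lo [ 417. -327.    3.] hi [510. -75.  13.]
blue [300. 117.] 33 med [1048. -443.  150.] lo [1037. -473.  143.] hi [1057. -414.  156.]
blue [302. 126.] 35 med [1074. -474.  101.] lo [1054. -493.   96.] hi [1096. -454.  106.]
blue [305. 132.] 36 med [1034. -448.  102.] lo [1020. -496.   97.] hi [1050. -424.  106.]
blue [295. 310.] 2722 med [493.  43.   1.] lo [409. -12.  -4.] hi [593. 101.   6.]
red [313. 123.] 61 med [ 995. -455.  145.] lo [ 964. -470.  136.] hi [1026. -443.  156.]
red [307. 157.] 57 med [1025. -453.   13.] lo [1001. -469.    6.] hi [1053. -444.   20.]
red [425. 233.] 42 med [ 424. -331.   78.] lo [ 415. -338.   71.] hi [ 454. -327.   91.]
yellow [324. 104.] 671 med [ 970. -478.  211.] lo [ 908. -498.  178.] hi [1035. -433.  253.]
yellow [285. 261.] 96 med [617. -26.  32.] lo [607. -52.  25.] hi [645. -15.  42.]
yellow [285. 268.] 42 med [618. -24.  14.] lo [606. -48.  10.] hi [643. -14.  20.]
yellow [171. 294.] 136 med [728. 236.  10.] lo [707. 219.   5.] hi [745. 253.  13.]
yellow [199. 295.] 104 med [567. 246. 116.
[... 4472 characters left out ...]
5.] lo [614. -33.  23.] hi [651. -17.  43.]
yellow [168. 296.] 63 med [508. -82.  50.] lo [499. -90.  49.] hi [512. -78.  52.]
tan [301. 225.] 58 med [635. -18.  24.] lo [619. -27.  19.] hi [651. -17.  28.]
tan [305. 273.] 96 med [641. -45.  86.] lo [637. -52.  71.] hi [644. -44.  98.]
tan [429. 401.] 543 med [ 773. -206.   47.] lo [ 695. -246.   12.] hi [790. -29. 241.]
tan [266. 412.] 34 med [638.  10. 304.] lo [635. -10. 282.] hi [642.  11. 305.]
tan [365. 412.] 33 med [662.  10. 304.] lo [658. -11. 281.] hi [665.  11. 305.]
orange [321. 303.] 391 med [650.   6. 239.] lo [619.  -9. 236.] hi [690.  10. 241.]
orange [379. 314.] 37 med [676.   1. 240.] lo [674.  -0. 239.] hi [679.   2. 242.]
```

```bash
python3 - <<'E'
from h import *
a,_,_=load('scene0.png'); b,_,_=load('side0.png')
A=cv2.resize(a[215:345,140:470],None,fx=2.4,fy=2.4,interpolation=cv2.INTER_CUBIC)[:300]
B=cv2.resize(b[170:365,170:370],None,fx=3,fy=3,interpolation=cv2.INTER_CUBIC)
cv2.imwrite('pics/c1.png',cv2.cvtColor(cv2.resize(a[215:345,270:470],None,fx=4,fy=4,interpolation=cv2.INTER_CUBIC),cv2.COLOR_RGB2BGR))
cv2.imwrite('pics/c2.png',cv2.cvtColor(B,cv2.COLOR_RGB2BGR))
E
```

```text
(no output)
```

View pics/c1.png

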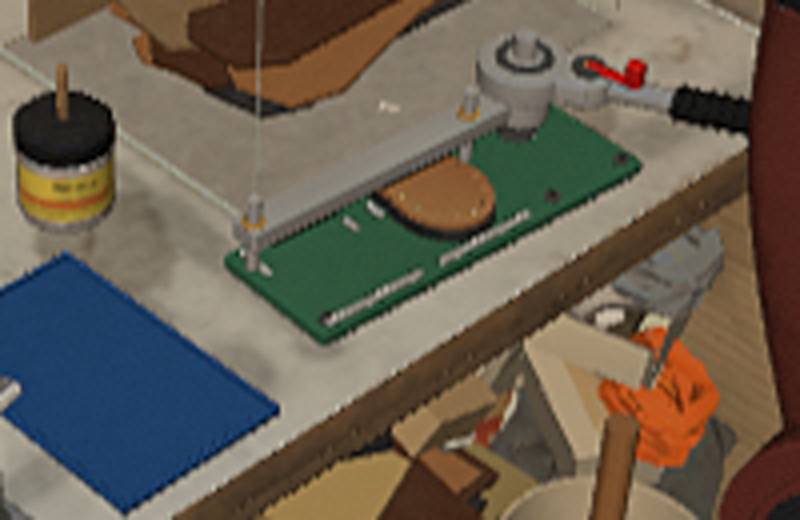

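View pics/c2.png

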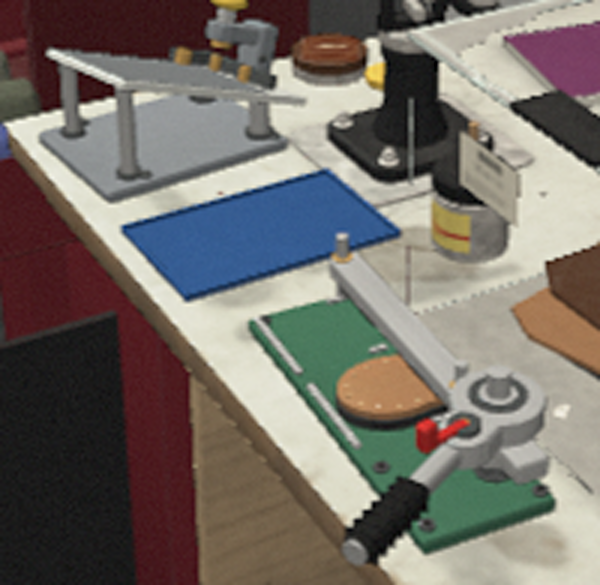

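Emit:
{"name": "drive_tool", "arguments": {
  "commands": [0,0,0.08,0,-0.02,-0.03,0.04,0,-0.05,-0.055,0,0,-0.05,-0.055,0,0,-0.05,-0.055,0,0,-0.05,-0.055,0,0,-0.05,-0.055,0,0,-0.05,-0.055,0,0,-0.05,-0.055,0,0,-0.05,-0.05,0,0],
  "claw": 0.0
}}

```text
time_s: 0.98
eef_pos: [438.3, -234.0, 363.8]
tcp_rot: [-0.0, 0.707, 0.707, 0.0]
contact_force: [0.1, -1.0, -0.5]
opening: 0.5
finger_force: 0.0
```

```bash
python3 - <<'E'
from h import *
s=sensors.read_state(); print(s['eef_pos'].round(1),s['q'].round(2),s['opening'],s['time_s'])
grab('wrist','w1.png')
E
```

```text
[ 438.3 -234.   363.8] [ 0.18 -0.01  0.22  1.74  0.    1.41  0.4 ] 0.4996226876936034 0.9833
```

View pics/w1.png

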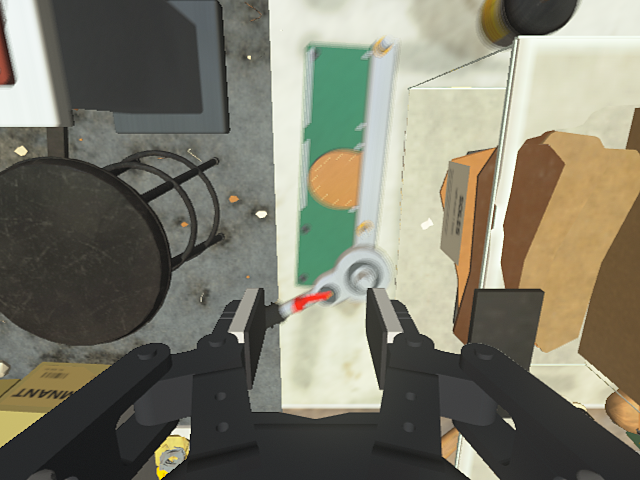

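Emit:
{"name": "drive_tool", "arguments": {
  "commands": [0,0,0,0]
}}

```text
time_s: 1.12
eef_pos: [437.4, -235.6, 364.3]
tcp_rot: [0.0, 0.709, 0.705, -0.0]
contact_force: [0.6, 0.5, -0.0]
opening: 0.499
finger_force: 0.0
```

```bash
python3 - <<'E'
from h import *
grab('wrist','w2.png')
E
```

Emit:
{"name": "drive_tool", "arguments": {
  "commands": [-0.02,-0.06,0,0,-0.02,-0.06,0,0,-0.02,-0.06,0,0,-0.02,-0.06,0,0,0,0,0,0,0,0,0,0]
}}

```text
time_s: 1.67
eef_pos: [400.2, -353.0, 363.4]
tcp_rot: [-0.0, 0.708, 0.707, -0.0]
contact_force: [0.0, 0.1, -0.2]
opening: 0.504
finger_force: 0.0
```

```bash
python3 - <<'E'
from h import *
s=sensors.read_state(); print(s['eef_pos'].round(1),s['q'].round(2),s['opening'],s['time_s'])
grab('wrist','w3.png')
a=load('w2.png')[0]; b=load('w3.png')[0]
cv2.imwrite('pics/c3.png',cv2.cvtColor(np.hstack([cv2.resize(a[20:320,270:430],None,fx=2,fy=2),cv2.resize(b[0:300,180:420],None,fx=2,fy=2)]),cv2.COLOR_RGB2BGR))
E
```

```text
[ 400.2 -353.   363.4] [ 0.31  0.06  0.35  1.67 -0.02  1.41  0.66] 0.5037912833584689 1.6667
```

View pics/c3.png

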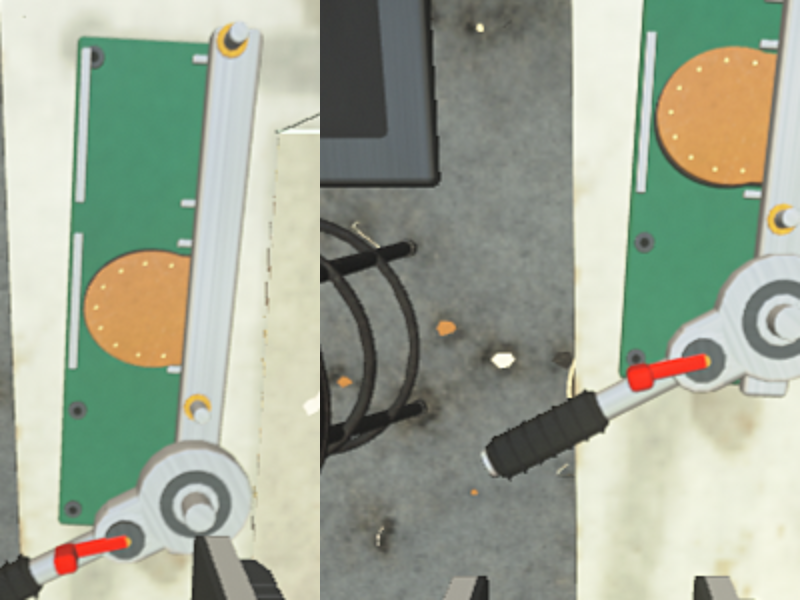

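```bash
python3 - <<'E'
from h import *
im2,d2,p2=load('w2.png'); im3,d3,p3=load('w3.png')
P2=pts(d2,p2);P3=pts(d3,p3)
for nm,(u,v) in {'pinL':(388,36),'pinR':(370,224),'stud2':(370,276)}.items():
    print(nm,onz(p2,u,v,66).round(1),P2[v,u].round(1),P2[v-3:v+4,u-3:u+4,2].max().round(1))
for nm,(u,v) in {'stud':(412,160),'pinR':(412,108),'tab':(340,188),'piv':(372,180),'gripA':(316,205),'gripB':(270,228),'gripM':(293,216)}.items():
    print(nm,P3[v,u].round(1),P3[v-5:v+6,u-5:u+6,2].max().round(1))
# red
H=hsv(im3); m=cv2.inRange(H,(0,180,100),(5,255,255)); 
q=P3[m>0]; q=q[(q[:,2]>30)&(q[:,2]<120)]; print('red',len(q)); t=q[q[:,2]>q[:,2].max()-4]; print('tabtop',t.mean(0).round(1),len(t),t.min(0).round(),t.max(0).round()); b=q[q[:,2]<q[:,2].max()-10];print(b.mean(0).round(1))
# tri tab/stud from w2 and w3
H2=hsv(im2); m2=cv2.inRange(H2,(0,180,100),(5,255,255)); q2=P2[m2>0]; q2=q2[(q2[:,2]>30)&(q2[:,2]<120)]; t2=q2[q2[:,2]>q2[:,2].max()-4]; print('tabtop2',t2.mean(0).round(1),len(t2),t2.max(0).round())
# black grip
V=H[...,2]; g=(V<60)&(P3[...,2]>40)&(P3[...,2]<110)&(P3[...,0]<440)&(P3[...,1]<-330)
q=P3[g]; r=cv2.minAreaRect(q[:,:2].astype(np.float32)); print('grip',r,np.percentile(q[:,2],[5,50,95]))
# block
for H,P,n in((H2,P2,'w2'),(H,P3,'w3')):
    m=cv2.inRange(H,(8,80,100),(18,200,255))>0; m&=(P[...,2]>15)&(P[...,2]<40)&(P[...,0]<500)&(P[...,1]>-270)&(P[...,1]<-160)
    q=P[m]; print(n,'block',len(q),q.min(0).round(1),q.max(0).round(1),np.median(q[:,2]))
    hi=q[q[:,0]>475]; print(' y range near strap',hi.min(0).round(1),hi.max(0).round(1))
gm=(cv2.inRange(H2,(70,80,40),(90,255,200))>0)&(abs(P2[...,2]-12)<4)
q=P2[gm]; print('plate',cv2.minAreaRect(q[:,:2].astype(np.float32)),np.median(q[:,2]))
ys=np.arange(-330,-90,20); e=[q[abs(q[:,1]-y)<4][:,0].min() for y in ys]; print(np.polyfit(ys,e,1))
st=P2[(abs(P2[...,2]-47.5)<6)&(P2[...,0]<530)&(P2[...,0]>470)&(P2[...,1]>-260)&(P2[...,1]<-90)]; print('strap z',np.median(st[:,2]),cv2.minAreaRect(st[:,:2].astype(np.float32)))
E
```

```text
pinL [505.1 -81.5  66. ] [504.7 -81.9  67.8] 435.4
pinR [ 496.1 -256.4   66. ] [ 496.1 -256.3   66.2] 435.4
stud2 [ 498.5 -314.6   66. ] [ 494.4 -303.9   91.6] 93.1
stud [ 489.3 -306.6   92.2] 92.9
pinR [ 491.9 -260.5   67.4] 69.0
tab [ 423.9 -332.1   94.1] 94.5
piv [ 455.6 -326.7   79.3] 80.5
gripA [ 401.7 -352.8   71.9] 434.8
gripB [ 354.6 -377.2   70.7] 73.1
gripM [ 378.5 -364.1   72.5] 434.8
red 321
tabtop [ 423.9 -333.6   92.5] 102 [ 418. -338.   91.] [ 430. -329.   94.]
[ 441.6 -329.5   78.6]
tabtop2 [ 426.  -332.4   92.2] 75 [ 431. -328.   95.]
grip ((378.124755859375, -367.2078857421875), (62.353275299072266, 21.608692169189453), 27.529542922973633) [62.75358386 70.97379272 72.7635837 ]
w2 block 2470 [ 435.8 -241.    17.2] [ 492.9 -178.8   38.9] 28.31864738974454
 y range near strap [ 475.  -240.9   17.2] [ 492.9 -178.8   38.9]
w3 block 3227 [ 433.7 -243.2   15.4] [ 491.8 -180.4   36.8] 28.591098234770925
 y range near strap [ 475.  -242.2   25.7] [ 491.8 -180.5   36.8]
plate ((459.72406005859375, -209.34068298339844), (272.4747314453125, 66.94801330566406), 87.119140625) 13.15637113290876
[5.12049922e-02 4.37341191e+02]
strap z 48.017142226889746 ((504.1182556152344, -174.93310546875), (170.80810546875, 24.457202911376953), 87.01899719238281)
```

Emit:
{"name": "drive_tool", "arguments": {
  "commands": [0.0048,0.004,-0.03,-0.0366,0.0048,0.004,-0.03,-0.0366,0.0048,0.004,-0.03,-0.0366,0.0048,0.004,-0.03,-0.0366,0.0048,0.004,-0.03,-0.0366,0.0048,0.004,-0.03,-0.0366,0.0048,0.004,-0.03,-0.0366,0.0048,0.004,-0.03,-0.0366,0.0048,0.004,-0.03,-0.0366,0.0048,0.004,-0.03,-0.0366]
}}

```text
time_s: 2.55
eef_pos: [425.6, -330.1, 213.0]
tcp_rot: [-0.0, 0.978, 0.208, 0.0]
contact_force: [0.7, 0.7, 0.6]
opening: 0.501
finger_force: 0.0
```

Emit:
{"name": "drive_tool", "arguments": {
  "commands": [0,0,-0.01,0,0,0,0,0]
}}

```text
time_s: 2.72
eef_pos: [424.6, -330.4, 207.6]
tcp_rot: [-0.001, 0.977, 0.212, -0.001]
contact_force: [0.2, -0.5, 0.3]
opening: 0.498
finger_force: 0.0
```

```bash
python3 - <<'E'
from h import *
s=sensors.read_state(); print(s['eef_pos'].round(1),s['tcp_rot'].round(3),s['q'].round(2),s['time_s'])
im,d,p=grab('wrist','w4.png')
P=pts(d,p);H=hsv(im); m=cv2.inRange(H,(0,180,100),(5,255,255)); q=P[m>0]; q=q[(q[:,2]>50)&(q[:,2]<120)]; t=q[q[:,2]>q[:,2].max()-4]; print('tabtop',t.mean(0).round(1),len(t),t.min(0).round(),t.max(0).round())
E
```

```text
[ 424.6 -330.4  207.6] [-0.001  0.977  0.212 -0.001] [ 0.23  0.19  0.38  1.87 -0.08  1.1  -0.49] 2.7167
tabtop [ 424.1 -336.9   93.5] 323 [ 418. -342.   92.] [ 429. -332.   96.]
```

View pics/w4.png

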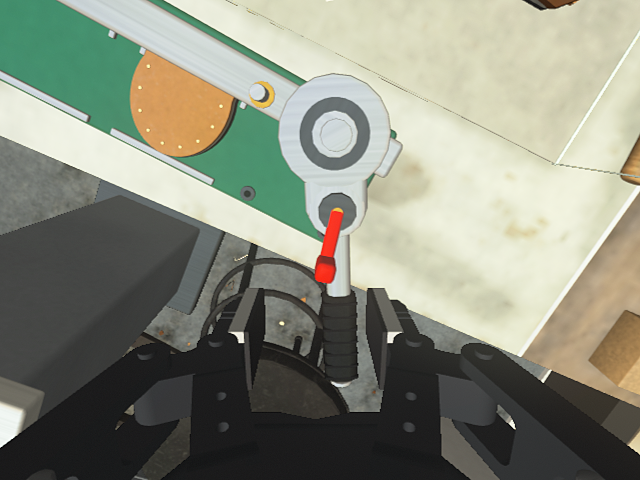

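Emit:
{"name": "drive_tool", "arguments": {
  "commands": [0,-0.004,-0.057,0,0,-0.004,-0.057,0,0,0,0,0]
}}

```text
time_s: 3.02
eef_pos: [422.6, -335.2, 148.6]
tcp_rot: [-0.002, 0.978, 0.211, -0.002]
contact_force: [-1.8, 1.3, -0.8]
opening: 0.502
finger_force: 0.0
```

Emit:
{"name": "drive_tool", "arguments": {
  "commands": [0.004,-0.009,0,0,0.004,-0.009,0,0,0.004,-0.009,0,0,0.0045,-0.009,0,0.01,0.0045,-0.009,0,0.01,0.005,-0.009,0,0.01,0.005,-0.009,0,0.01]
}}

```text
time_s: 3.6
eef_pos: [440.5, -368.7, 153.6]
tcp_rot: [0.0, 0.963, 0.271, 0.001]
contact_force: [0.0, 3.4, 0.7]
opening: 0.5
finger_force: 1.7
```

```bash
cat >> h.py <<'E'
S0=np.array([489.,-306.6])
def lever(save):
    s=sensors.read_state(); im,d,p=grab('wrist',save)
    P=pts(d,p);H=hsv(im); m=cv2.inRange(H,(0,180,100),(5,255,255)); q=P[m>0]; q=q[(q[:,2]>50)&(q[:,2]<125)]; t=q[q[:,2]>q[:,2].max()-4]
    V=H[...,2]; g=(V<60)&(P[...,2]>50)&(P[...,2]<90)&(np.hypot(P[...,0]-S0[0],P[...,1]-S0[1])<180)&(np.hypot(P[...,0]-S0[0],P[...,1]-S0[1])>90)
    th=lambda c:np.arctan2(S0[0]-c[0],S0[1]-c[1])
    r=P[g]; print('tcp',s['eef_pos'].round(1),'F',s['contact_force'].round(1),'t',s['time_s'])
    if len(t): print('tab',t.mean(0).round(1),len(t),'th',th(t.mean(0)).round(2))
    if len(r): c=np.median(r,0); print('grip',c.round(1),len(r),'th',th(c).round(2))
    return im,P,p
E
python3 -c "
from h import *
lever('w5.png')"
```

```text
tcp [ 440.5 -368.7  153.6] F [0.  3.4 0.7] t 3.6
tab [ 435.5 -355.3   92.3] 610 th 0.83
grip [ 391.7 -373.4   71.5] 2319 th 0.97
```

View pics/w5.png

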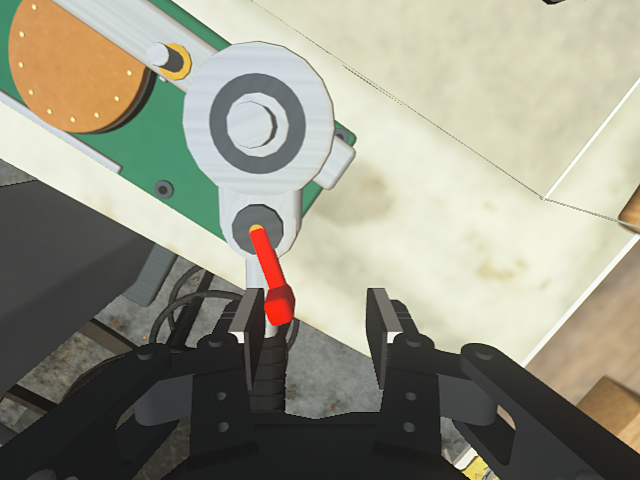

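Emit:
{"name": "drive_tool", "arguments": {
  "commands": [0,0,0.07,0,-0.03,-0.003,0,0,-0.029,-0.003,0,0,-0.029,-0.003,0,0,-0.028,-0.003,0,0,0,0,0,0]
}}

```text
time_s: 4.15
eef_pos: [377.6, -374.9, 186.6]
tcp_rot: [-0.001, 0.963, 0.268, -0.001]
contact_force: [-1.2, -0.7, -0.7]
opening: 0.498
finger_force: 0.0
```

```bash
python3 -c "
from h import *
im,P,p=lever('w6.png')"
```

```text
tcp [ 377.6 -374.9  186.6] F [-1.2 -0.7 -0.7] t 4.15
tab [ 436.9 -354.9   92.5] 520 th 0.82
grip [ 380.7 -375.9   71.5] 3483 th 1.0
```

View pics/w6.png

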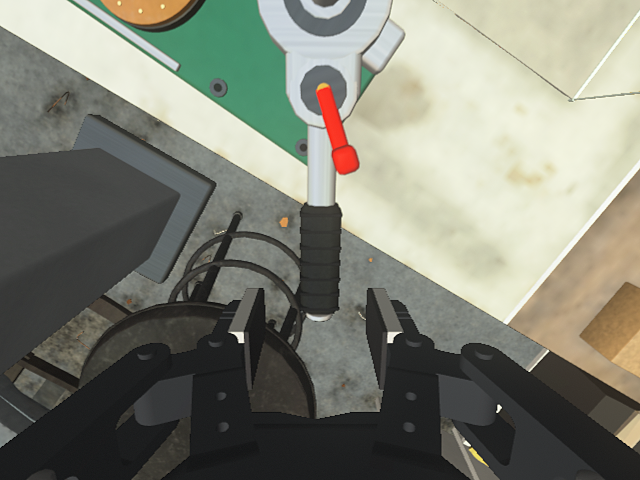

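Emit:
{"name": "drive_tool", "arguments": {
  "commands": [0.003,-0.001,-0.065,0,0.003,-0.001,-0.064,0,0,0,0,0,0,0,0,0],
  "claw": 0.24
}}

```text
time_s: 4.53
eef_pos: [383.9, -374.2, 121.3]
tcp_rot: [-0.001, 0.963, 0.27, -0.001]
contact_force: [0.5, -0.4, 0.5]
opening: 0.379
finger_force: 0.0
```

```bash
cat >> h.py <<'E'
def arc(a,b,n,r=127.,z=0):
    t=np.linspace(a,b,n+1); X=np.c_[S0[0]-r*np.sin(t),S0[1]-r*np.cos(t)]; D=np.diff(X,axis=0)/500
    print([round(float(x),4) for d in D for x in(d[0],d[1],z,(a-b)/n/np.pi)])
E
python3 -c "
from h import *
s=sensors.read_state();print(s['eef_pos'],s['contact_force'],s['opening'])
q=s['tcp_rot'];print('th_yaw',np.pi/2-2*np.arctan2(q[2],q[1]))
arc(1.01,.46,5);arc(.46,1.68,10);arc(1.68,.46,10)"
```

```text
[ 383.85591148 -374.18370629  121.32063559] [ 0.54512067 -0.40978123  0.46740706] 0.37948044035879824
th_yaw 1.0239619609222574
[0.0161, -0.0228, 0.0, 0.035, 0.0185, -0.0209, 0.0, 0.035, 0.0207, -0.0187, 0.0, 0.035, 0.0226, -0.0163, 0.0, 0.035, 0.0243, -0.0138, 0.0, 0.035]
[-0.0269, 0.0154, 0.0, -0.0388, -0.0248, 0.0186, 0.0, -0.0388, -0.0223, 0.0214, 0.0, -0.0388, -0.0196, 0.024, 0.0, -0.0388, -0.0165, 0.0262, 0.0, -0.0388, -0.0132, 0.028, 0.0, -0.0388, -0.0097, 0.0294, 0.0, -0.0388, -0.006, 0.0304, 0.0, -0.0388, -0.0023, 0.0309, 0.0, -0.0388, 0.0015, 0.0309, 0.0, -0.0388]
[-0.0015, -0.0309, 0.0, 0.0388, 0.0023, -0.0309, 0.0, 0.0388, 0.006, -0.0304, 0.0, 0.0388, 0.0097, -0.0294, 0.0, 0.0388, 0.0132, -0.028, 0.0, 0.0388, 0.0165, -0.0262, 0.0, 0.0388, 0.0196, -0.024, 0.0, 0.0388, 0.0223, -0.0214, 0.0, 0.0388, 0.0248, -0.0186, 0.0, 0.0388, 0.0269, -0.0154, 0.0, 0.0388]
```

Emit:
{"name": "drive_tool", "arguments": {
  "commands": [0.016,-0.023,0,0.035,0.0185,-0.021,0,0.035,0.0205,-0.0185,0,0.035,0.0225,-0.0165,0,0.035,0.0245,-0.014,0,0.035,0,0,0,0]
}}

```text
time_s: 5.03
eef_pos: [437.5, -422.8, 124.5]
tcp_rot: [0.001, 0.852, 0.524, 0.0]
contact_force: [0.1, 0.6, 1.4]
opening: 0.378
finger_force: 0.1
```

Emit:
{"name": "drive_tool", "arguments": {
  "commands": [-0.027,0.0155,0,-0.0388,-0.025,0.0185,0,-0.0388,-0.0225,0.0215,0,-0.0388,-0.0195,0.024,0,-0.0388,-0.0165,0.026,0,-0.0388,-0.013,0.028,0,-0.0388,-0.0095,0.0295,0,-0.0388,-0.006,0.0305,0,-0.0388,-0.0025,0.031,0,-0.0388,0.0015,0.031,0,-0.0388]
}}

```text
time_s: 5.87
eef_pos: [365.6, -293.7, 124.0]
tcp_rot: [0.0, 0.998, -0.067, 0.002]
contact_force: [1.0, -1.9, 0.2]
opening: 0.377
finger_force: 0.9
```

```bash
python3 -c "
from h import *
im,P,p=lever('w7.png')
s=sensors.read_state();q=s['tcp_rot'];print('th_yaw',np.pi/2-2*np.arctan2(q[2],q[1]));c=s['eef_pos'];print(np.arctan2(S0[0]-c[0],S0[1]-c[1]),np.hypot(*(c[:2]-S0)))"
```

```text
tcp [ 365.6 -293.7  124. ] F [ 1.  -1.9  0.2] t 5.8667
tab [ 419.4 -312.5   93.7] 1306 th 1.49
grip [ 369.3 -296.7   72.9] 10618 th 1.65
th_yaw 1.7145483230760192
1.6882371413447037 123.87748713583233
```

Emit:
{"name": "drive_tool", "arguments": {
  "commands": [-0.0015,-0.031,0,0.0388,0.0025,-0.031,0,0.0388,0.006,-0.0305,0,0.0388,0.0095,-0.0295,0,0.0388,0.013,-0.028,0,0.0388,0.0165,-0.026,0,0.0388,0.0195,-0.024,0,0.0388,0.0225,-0.0215,0,0.0388,0.025,-0.0185,0,0.0388,0.027,-0.0155,0,0.0388]
}}

```text
time_s: 6.75
eef_pos: [434.7, -422.5, 123.6]
tcp_rot: [-0.0, 0.853, 0.523, -0.0]
contact_force: [-3.5, 2.9, 3.7]
opening: 0.38
finger_force: 2.3
```

Emit:
{"name": "drive_tool", "arguments": {
  "commands": [0,0,0,0,-0.027,0.0155,0,-0.0388,-0.025,0.0185,0,-0.0388,-0.0225,0.0215,0,-0.0388,-0.0195,0.024,0,-0.0388,-0.0165,0.026,0,-0.0388,-0.013,0.028,0,-0.0388,-0.0095,0.0295,0,-0.0388,-0.006,0.0305,0,-0.0388,-0.0025,0.031,0,-0.0388]
}}

```text
time_s: 7.58
eef_pos: [364.3, -308.9, 123.4]
tcp_rot: [0.0, 1.0, -0.006, 0.001]
contact_force: [1.1, -1.2, 0.3]
opening: 0.377
finger_force: 0.8
```

Emit:
{"name": "drive_tool", "arguments": {
  "commands": [0.0015,0.031,0,-0.0388,0,0,0,0]
}}

```text
time_s: 7.75
eef_pos: [365.4, -292.6, 123.4]
tcp_rot: [0.0, 0.998, -0.067, 0.001]
contact_force: [-0.2, -1.5, -0.4]
opening: 0.386
finger_force: 0.0
```

```bash
python3 -c "
from h import *
im,P,p=lever('w8.png')
for n in('side','scene'):
  i,d,p=grab(n,'s8'+n+'.png');Q=pts(d,p);i0,d0,p0=load(n+'0.png');Q0=pts(d0,p0)
  for nm,q in(('now',Q),('before',Q0)):
    m=(q[...,1]>-240)&(q[...,1]<-130)&(q[...,0]>488)&(q[...,0]<512)&(q[...,2]>38)&(q[...,2]<64); print(n,nm,m.sum(),np.percentile(q[m][:,2],[50,75,90]).round(1))
"
```

```text
tcp [ 365.4 -292.6  123.4] F [-0.2 -1.5 -0.4] t 7.75
tab [ 419.5 -312.5   97.1] 1440 th 1.49
grip [ 369.2 -297.1   76.3] 11174 th 1.65
side now 382 [50.2 51.3 52.1]
side before 365 [45.6 46.5 47.3]
scene now 276 [48.3 49.6 51. ]
scene before 246 [43.6 45.2 46.2]
```

Emit:
{"name": "drive_tool", "arguments": {
  "commands": [-0.0015,-0.031,0,0.0388,0.0025,-0.031,0,0.0388,0.006,-0.0305,0,0.0388,0.0095,-0.0295,0,0.0388,0.013,-0.028,0,0.0388,0.0165,-0.026,0,0.0388,0.0195,-0.024,0,0.0388,0.0225,-0.0215,0,0.0388,0.025,-0.0185,0,0.0388,0.027,-0.0155,0,0.0388]
}}

```text
time_s: 8.73
eef_pos: [434.1, -422.7, 122.1]
tcp_rot: [-0.001, 0.852, 0.523, -0.001]
contact_force: [-4.4, 1.8, 3.9]
opening: 0.378
finger_force: 2.3
```

Emit:
{"name": "drive_tool", "arguments": {
  "commands": [0,0,0.006,0,-0.027,0.0155,0,-0.0388,-0.025,0.0185,0,-0.0388,-0.0225,0.0215,0,-0.0388,-0.0195,0.024,0,-0.0388,-0.0165,0.026,0,-0.0388,-0.013,0.028,0,-0.0388,-0.0095,0.0295,0,-0.0388,-0.006,0.0305,0,-0.0388,-0.0025,0.031,0,-0.0388]
}}

```text
time_s: 9.57
eef_pos: [364.0, -308.9, 125.8]
tcp_rot: [0.0, 1.0, -0.006, 0.001]
contact_force: [1.6, -0.6, 0.7]
opening: 0.379
finger_force: 0.8
```

Emit:
{"name": "drive_tool", "arguments": {
  "commands": [0.0015,0.031,0,-0.0388,0,0,0,0]
}}

```text
time_s: 9.73
eef_pos: [365.2, -292.6, 125.8]
tcp_rot: [0.0, 0.998, -0.067, 0.001]
contact_force: [0.6, -0.6, -0.0]
opening: 0.373
finger_force: 0.0
```

Emit:
{"name": "drive_tool", "arguments": {
  "commands": [-0.0015,-0.031,0,0.0388,0.0025,-0.031,0,0.0388,0.006,-0.0305,0,0.0388,0,0,0,0]
}}

```text
time_s: 10.07
eef_pos: [368.4, -341.9, 125.6]
tcp_rot: [0.0, 0.992, 0.123, 0.0]
contact_force: [-0.7, 0.1, 0.4]
opening: 0.382
finger_force: 0.1
```

```bash
python3 -c "
from h import *
im,P,p=lever('w9.png')
for n in('side','scene'):
  i,d,p=grab(n,'s9'+n+'.png');q=pts(d,p)
  m=(q[...,1]>-240)&(q[...,1]<-130)&(q[...,0]>488)&(q[...,0]<512)&(q[...,2]>38)&(q[...,2]<64); print(n,m.sum(),np.percentile(q[m][:,2],[50,75,90]).round(1))
"
```

```text
tcp [ 368.4 -341.9  125.6] F [-0.7  0.1  0.4] t 10.0667
tab [ 423.7 -334.8  101.2] 1468 th 1.16
grip [ 370.7 -336.    80.3] 11116 th 1.33
side 136 [54.8 55.9 56.6]
scene 316 [52.2 53.9 55.2]
```

Emit:
{"name": "drive_tool", "arguments": {
  "commands": [0.0095,-0.0295,0,0.0388,0,0,0,0]
}}

```text
time_s: 10.38
eef_pos: [373.7, -354.9, 125.4]
tcp_rot: [-0.0, 0.983, 0.183, -0.0]
contact_force: [-1.4, 0.0, 0.5]
opening: 0.379
finger_force: 0.3
```

Emit:
{"name": "drive_tool", "arguments": {
  "commands": [0.0065,-0.014,0,0.0194,0,0,0,0]
}}

```text
time_s: 10.55
eef_pos: [376.6, -361.2, 125.1]
tcp_rot: [-0.0, 0.978, 0.21, -0.0]
contact_force: [-1.0, 0.9, 0.1]
opening: 0.376
finger_force: 0.4
```

Emit:
{"name": "drive_tool", "arguments": {
  "commands": [0.0065,-0.014,0,0.0194,0,0,0,0]
}}

```text
time_s: 10.72
eef_pos: [379.9, -368.2, 125.2]
tcp_rot: [-0.0, 0.971, 0.239, -0.0]
contact_force: [-1.2, 1.4, -0.4]
opening: 0.381
finger_force: 0.6
```

Emit:
{"name": "drive_tool", "arguments": {
  "commands": [0.0165,-0.026,0,0.0388,0,0,0,0]
}}

```text
time_s: 10.88
eef_pos: [389.1, -382.3, 125.7]
tcp_rot: [0.001, 0.954, 0.3, 0.0]
contact_force: [-0.4, 0.2, -0.0]
opening: 0.381
finger_force: 0.0
```

Emit:
{"name": "drive_tool", "arguments": {
  "commands": [0.01,-0.012,0,0.0194,0,0,0,0]
}}

```text
time_s: 11.05
eef_pos: [393.9, -387.9, 125.6]
tcp_rot: [0.001, 0.945, 0.326, 0.0]
contact_force: [0.1, -0.4, -0.0]
opening: 0.38
finger_force: 0.0
```

```bash
python3 -c "
from h import *
im,P,p=lever('w10.png')
for n in('side','scene'):
  i,d,p=grab(n,'s10'+n+'.png');q=pts(d,p)
  m=(q[...,1]>-240)&(q[...,1]<-130)&(q[...,0]>488)&(q[...,0]<512)&(q[...,2]>38)&(q[...,2]<64); print(n,m.sum(),np.percentile(q[m][:,2],[50,75,90]).round(1))
"
```

```text
tcp [ 393.9 -387.9  125.6] F [ 0.1 -0.4 -0. ] t 11.05
tab [ 439.7 -360.6  102.1] 1436 th 0.74
grip [ 391.5 -384.6   81.2] 10328 th 0.9
side 13 [51.3 54.4 56.3]
scene 308 [53.  54.9 56. ]
```

Emit:
{"name": "drive_tool", "arguments": {
  "commands": [0.0105,-0.011,0,0.0194,0,0,0,0]
}}

```text
time_s: 11.37
eef_pos: [398.9, -393.2, 125.5]
tcp_rot: [0.0, 0.934, 0.357, 0.0]
contact_force: [-0.5, 0.1, 0.3]
opening: 0.379
finger_force: 0.0
```

Emit:
{"name": "drive_tool", "arguments": {
  "commands": [0.011,-0.0105,0,0.0194,0,0,0,0]
}}

```text
time_s: 11.53
eef_pos: [404.0, -398.5, 125.3]
tcp_rot: [-0.0, 0.923, 0.385, -0.0]
contact_force: [-1.8, 0.9, 0.1]
opening: 0.383
finger_force: 0.2
```

Emit:
{"name": "drive_tool", "arguments": {
  "commands": [0.0115,-0.01,0,0.0194,0,0,0,0]
}}

```text
time_s: 11.7
eef_pos: [409.4, -403.4, 125.2]
tcp_rot: [-0.0, 0.911, 0.413, -0.0]
contact_force: [-3.2, 0.8, 0.7]
opening: 0.38
finger_force: 1.0
```

```bash
python3 -c "
from h import *
im,P,p=lever('w11.png')"
```

```text
tcp [ 409.4 -403.4  125.2] F [-3.2  0.8  0.7] t 11.7
tab [ 449.8 -369.2  102.2] 1470 th 0.56
grip [ 404.6 -401.7   81.3] 9874 th 0.73
```

Emit:
{"name": "drive_tool", "arguments": {
  "commands": [0.012,-0.0095,0,0.0194,0,0,0,0]
}}

```text
time_s: 11.92
eef_pos: [416.4, -408.4, 125.5]
tcp_rot: [0.0, 0.898, 0.44, 0.0]
contact_force: [-0.4, -0.5, 0.4]
opening: 0.378
finger_force: 0.1
```

Emit:
{"name": "drive_tool", "arguments": {
  "commands": [0.0125,-0.009,0,0.0194,0,0,0,0]
}}

```text
time_s: 12.08
eef_pos: [423.1, -412.9, 125.7]
tcp_rot: [0.001, 0.884, 0.468, 0.0]
contact_force: [1.0, 0.2, -0.9]
opening: 0.379
finger_force: 0.0
```

Emit:
{"name": "drive_tool", "arguments": {
  "commands": [0.013,-0.008,0,0.0194,0,0,0,0]
}}

```text
time_s: 12.25
eef_pos: [429.4, -416.8, 125.6]
tcp_rot: [0.001, 0.869, 0.494, 0.0]
contact_force: [0.1, 0.3, 0.3]
opening: 0.379
finger_force: 0.0
```

```bash
python3 -c "
from h import *
im,P,p=lever('w12.png')
for n in('side','scene'):
  i,d,p=grab(n,'s12'+n+'.png');q=pts(d,p)
  m=(q[...,1]>-240)&(q[...,1]<-130)&(q[...,0]>488)&(q[...,0]<512)&(q[...,2]>38)&(q[...,2]<64); print(n,m.sum(),np.percentile(q[m][:,2],[50,75,90]).round(1))
"
```

```text
tcp [ 429.4 -416.8  125.6] F [0.1 0.3 0.3] t 12.25
tab [ 461.6 -376.1  102.1] 1392 th 0.38
grip [ 422.  -416.8   81.2] 8769 th 0.55
side 408 [55.  56.3 57.2]
scene 316 [52.6 54.4 55.7]
```

Emit:
{"name": "drive_tool", "arguments": {
  "commands": [-0.027,0.0165,0,-0.0388,-0.0235,0.02,0,-0.0388,-0.021,0.0225,0,-0.0388,-0.018,0.025,0,-0.0388,-0.015,0.027,0,-0.0388,-0.0115,0.0285,0,-0.0388,-0.008,0.03,0,-0.0388,-0.0045,0.031,0,-0.0388,0,0,0,0,0,0,0,0]
}}

```text
time_s: 13.23
eef_pos: [364.6, -316.0, 125.6]
tcp_rot: [-0.0, 0.999, 0.032, 0.0]
contact_force: [-0.7, -1.0, -0.4]
opening: 0.378
finger_force: 0.0
```

Emit:
{"name": "drive_tool", "arguments": {
  "commands": [0.0045,-0.031,0,0.0388,0.008,-0.03,0,0.0388,0.0115,-0.0285,0,0.0388,0.015,-0.027,0,0.0388,0.018,-0.025,0,0.0388]
}}

```text
time_s: 13.65
eef_pos: [392.1, -388.6, 125.0]
tcp_rot: [-0.001, 0.943, 0.333, -0.001]
contact_force: [-1.0, 1.3, 1.0]
opening: 0.378
finger_force: 0.9
```

Emit:
{"name": "drive_tool", "arguments": {
  "commands": [0.021,-0.0225,0,0.0388,0,0,0,0]
}}

```text
time_s: 13.82
eef_pos: [403.7, -401.0, 125.1]
tcp_rot: [0.0, 0.921, 0.389, -0.0]
contact_force: [0.1, -0.5, 0.4]
opening: 0.382
finger_force: 0.0
```

```bash
python3 -c "
from h import *
im,P,p=lever('w13.png')
for n in('side','scene'):
  i,d,p=grab(n,'s13'+n+'.png');q=pts(d,p)
  m=(q[...,1]>-240)&(q[...,1]<-130)&(q[...,0]>488)&(q[...,0]<512)&(q[...,2]>38)&(q[...,2]<64); print(n,m.sum(),np.percentile(q[m][:,2],[50,75,90]).round(1))
"
```

```text
tcp [ 403.7 -401.   125.1] F [ 0.1 -0.5  0.4] t 13.8167
tab [ 446.8 -366.6  102.2] 1387 th 0.61
grip [ 400.3 -396.8   81.2] 10348 th 0.78
side 134 [54.1 55.7 57.1]
scene 307 [53.2 54.7 56. ]
```

Emit:
{"name": "drive_tool", "arguments": {
  "commands": [0,0,0.08,0,0,0,0.08,0,0.007,0.0225,0.006,0.0384,0.007,0.0225,0.006,0.0384,0.007,0.0225,0.006,0.0384,0.007,0.0225,0.006,0.0384,0.007,0.0225,0.006,0.0384,0.007,0.0225,0.006,0.0384,0.007,0.0225,0.006,0.0384,0.007,0.0225,0.006,0.0384],
  "claw": -1
}}

```text
time_s: 14.8
eef_pos: [431.2, -307.4, 229.7]
tcp_rot: [0.0, 0.637, 0.771, 0.0]
contact_force: [0.0, -0.2, -0.4]
opening: 1.001
finger_force: 0.0
```

Emit:
{"name": "drive_tool", "arguments": {
  "commands": [0.007,0.0225,0.006,0.0384,0.007,0.0225,0.006,0.0384,0.007,0.0225,0.006,0.0384,0.007,0.0225,0.006,0.0384,0.007,0.0225,0.006,0.0384,0.007,0.0225,0.006,0.0384,0.007,0.0225,0.006,0.0384,0.007,0.0225,0.006,0.0384,0,0.0225,0,0.0384,0,0,0,0.0384]
}}

```text
time_s: 15.63
eef_pos: [459.6, -204.5, 253.7]
tcp_rot: [0.0, 0.086, 0.996, 0.0]
contact_force: [0.3, 0.6, -0.2]
opening: 1.003
finger_force: 0.0
```

Emit:
{"name": "drive_tool", "arguments": {
  "commands": [0,0,0,0.0384,0,0,0,0,0,0,0,0]
}}

```text
time_s: 15.88
eef_pos: [459.1, -207.0, 253.5]
tcp_rot: [0.0, 0.031, 1.0, -0.0]
contact_force: [-1.3, 0.3, 0.2]
opening: 0.998
finger_force: 0.0
```

```bash
python3 - <<'E'
from h import *
s=sensors.read_state(); q=s['tcp_rot']; print(s['eef_pos'].round(1),q.round(3),'yaw',2*np.arctan2(q[2],q[1])-np.pi/2,s['q'].round(2),s['time_s'])
im,d,p=grab('wrist','w14.png'); P=pts(d,p); H=hsv(im)
m=cv2.inRange(H,(8,80,100),(18,200,255))>0; m&=(P[...,2]>22)&(P[...,2]<36)&(P[...,0]<500)&(P[...,1]>-270)&(P[...,1]<-160)
b=P[m]; print('block',len(b),b.min(0).round(1),b.max(0).round(1),np.median(b[:,2]))
for x in range(440,496,6):
    r=b[abs(b[:,0]-x)<2]
    if len(r): print(x,r[:,1].min().round(1),r[:,1].max().round(1))
E
```

```text
[ 459.1 -207.   253.5] [ 0.     0.031  1.    -0.   ] yaw 1.5078783992489662 [ 0.24  0.07  0.1   1.89 -0.01  1.18  1.85] 15.8833
block 4514 [ 433.5 -244.6   22. ] [ 495.9 -182.    31. ] 28.432125325794118
440 -231.8 -193.2
446 -236.6 -187.8
452 -240.3 -184.9
458 -242.5 -183.4
464 -244.4 -182.0
470 -244.6 -182.2
476 -244.2 -182.4
482 -243.7 -183.4
488 -243.7 -185.4
494 -244.0 -185.6
```

View pics/w14.png

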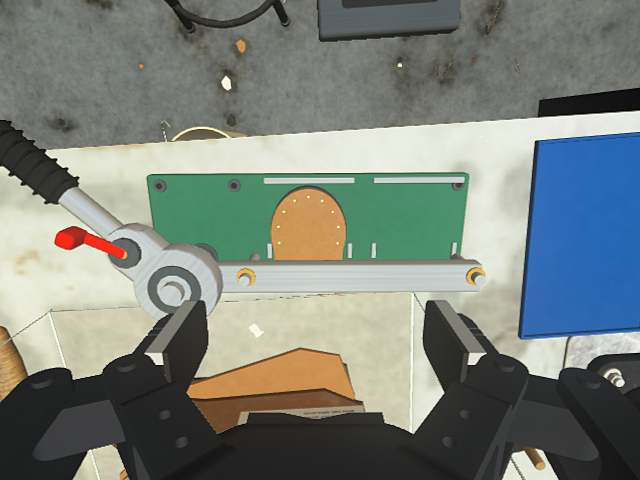

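```bash
python3 - <<'E'
from h import *
for n,z,c in(('w14.png',253.5,(459.1,-207)),('w6.png',186.6,(377.6,-374.9)),('w13.png',125.1,(403.7,-401)),('w2.png',364.3,(437.4,-235.6))):
    im,d,p=load(n); P=pts(d,p)
    r=z-P[...,2]; m=(d>0)&(d<250)&(r>20)&(r<90)&(np.hypot(P[...,0]-c[0],P[...,1]-c[1])<75)
    for sl in((slice(200,480),slice(120,315)),(slice(200,480),slice(325,520))):
        q=r[sl][m[sl]]; h,e=np.histogram(q,bins=range(20,92,4)); print(n,h, q.max().round(1))
E
```

```text
w14.png [598 428 512 498 437 420 364 328 233  83   0   0   0   0   0   0   0] 59.0
w14.png [594 434 516 494 441 428 359 309 252  71   0   0   0   0   0   0   0] 58.9
w6.png [749 404 411 387 294 320 275 260 258 218 174  95  15   0   0   0   0] 69.3
w6.png [750 406 377 431 267 332 287 262 239 236 171  96  15   0   0   0   0] 69.7
w13.png [ 786  564  246  563  222 4191 4489  499  186  144  112   36    0    0
    0    0    0] 66.7
w13.png [1610  716  240  557  227  550 1081  503  247  208  184  106   22    0
    0    0    0] 71.2
w2.png [786 432 318 467 290 313 289 274 238 218 193  93  24   0   0   0   0] 70.1
w2.png [803 421 315 488 277 320 290 255 250 216 192  96  21   0   0   0   0] 70.5
```

Emit:
{"name": "drive_tool", "arguments": {
  "commands": [0.001,-0.003,-0.07,0,0.001,-0.003,-0.07,0,0.001,-0.003,-0.07,0,0.001,-0.0034,-0.07,0,0,0,-0.04,0,0,0,-0.029,0,0,0,0,0]
}}

```text
time_s: 16.52
eef_pos: [459.5, -212.8, 75.9]
tcp_rot: [-0.003, 0.031, 1.0, 0.001]
contact_force: [-0.7, 0.6, -0.4]
opening: 0.997
finger_force: 0.0
```

Emit:
{"name": "drive_tool", "arguments": {
  "commands": [0,0,0,0,0,0,0,0,0,0,0,0,0,0,0,0],
  "claw": 1,
  "force": 40
}}

```text
time_s: 16.85
eef_pos: [462.2, -213.8, 80.7]
tcp_rot: [0.001, 0.03, 1.0, -0.0]
contact_force: [-3.1, 0.9, 7.4]
opening: 0.721
finger_force: 43.7
```

Emit:
{"name": "drive_tool", "arguments": {
  "commands": [0,0,0.007,0,0,0,0.005,0,0,0,0,0]
}}

```text
time_s: 17.1
eef_pos: [462.1, -213.7, 86.1]
tcp_rot: [0.001, 0.029, 1.0, -0.0]
contact_force: [0.7, 0.4, 0.3]
opening: 0.725
finger_force: 43.7
```

```bash
python3 - <<'E'
from h import *
s=sensors.read_state(); print(s['eef_pos'].round(1),s['contact_force'].round(1),s['opening'])
im,d,p=grab('wrist','w15.png'); P=pts(d,p); H=hsv(im)
m=cv2.inRange(H,(8,80,100),(18,200,255))>0; m&=(P[...,2]>22)&(P[...,2]<45)&(P[...,0]<500)&(P[...,1]>-270)&(P[...,1]<-160)
b=P[m]; A=np.c_[b[:,:2]-b[:,:2].mean(0),np.ones(len(b))]; print('block plane',np.linalg.lstsq(A,b[:,2],rcond=None)[0],b.min(0).round(1),b.max(0).round(1))
E
```

```text
[ 462.1 -213.7   86.1] [0.7 0.4 0.3] 0.7253228137585099
block plane [8.87604555e-03 4.40844912e-05 3.33074832e+01] [ 433.  -244.9   25.4] [ 496.7 -182.3   35.5]
```

Emit:
{"name": "drive_tool", "arguments": {
  "commands": [0,0,0.003,0,-0.02,0.001,0,0,-0.025,0.001,0,0,-0.025,0.001,0,0,-0.025,0.001,0,0,0,0,0,0]
}}

```text
time_s: 17.65
eef_pos: [410.9, -211.4, 85.9]
tcp_rot: [-0.001, 0.03, 1.0, 0.0]
contact_force: [0.4, -0.4, -0.7]
opening: 0.727
finger_force: 43.7
```

Emit:
{"name": "drive_tool", "arguments": {
  "commands": [0,0,0.06,0,0,0,0.08,0,0,0,0.08,0,0,0,0.08,0,0,0,0.04,0,0,0,0,0]
}}

```text
time_s: 18.15
eef_pos: [416.0, -212.3, 261.6]
tcp_rot: [0.004, 0.029, 1.0, -0.001]
contact_force: [0.2, -0.6, -0.0]
opening: 0.725
finger_force: 44.2
```

```bash
python3 - <<'E'
from h import *
s=sensors.read_state(); print(s['eef_pos'].round(1),s['contact_force'].round(1),s['opening'],s['q'].round(2))
im,d,p=grab('wrist','w16.png'); P=pts(d,p); H=hsv(im); c=s['eef_pos']
m=cv2.inRange(H,(8,80,100),(18,200,255))>0; m&=(d<300)&(abs(P[...,0]-c[0])<60)&(abs(P[...,1]-c[1])<45)
b=P[m]; A=np.c_[b[:,:2]-b[:,:2].mean(0),np.ones(len(b))]; print('block plane',np.linalg.lstsq(A,b[:,2],rcond=None)[0],b.min(0).round(1),b.max(0).round(1))
E
```

```text
[ 416.  -212.3  261.6] [ 0.2 -0.6 -0. ] 0.7253451798705756 [ 0.27 -0.02  0.11  1.96  0.    1.19  1.89]
block plane [-5.20992056e-04 -4.06290854e-03  2.06778656e+02] [ 386.3 -243.2  199.6] [ 457.3 -180.4  271.8]
```

```bash
python3 - <<'E'
from h import *
for n in('scene0.png','side0.png','wrist0.png'):
    im,d,p=load(n); P=pts(d,p); H=hsv(im)
    m=(d>0)&(P[...,0]>380)&(P[...,0]<640)&(P[...,1]>110)&(P[...,1]<330)&(P[...,2]>25)&(P[...,2]<130)&(H[...,1]<60)
    q=P[m]; print(n,len(q))
    if len(q)<200: continue
    rng=np.random.default_rng(0); best=0
    for _ in range(300):
        a=q[rng.choice(len(q),3,False)]; nn=np.cross(a[1]-a[0],a[2]-a[0]); 
        if np.linalg.norm(nn)<1: continue
        nn/=np.linalg.norm(nn); i=abs((q-a[0])@nn)<2
        if i.sum()>best: best=i.sum();I=i
    c=q[I].mean(0); nn=np.linalg.svd(q[I]-c,full_matrices=False)[2][2]; nn*=np.sign(nn[2]); print(best,c.round(1),nn.round(3),q[I].min(0).round(),q[I].max(0).round(), cv2.minAreaRect(q[I][:,:2].astype(np.float32)))
    y=cv2.inRange(H,(20,150,120),(32,255,255))>0; y&=(P[...,2]>90)&(P[...,1]>150)&(P[...,0]<650)&(P[...,0]>480); k=P[y]; print('knob',len(k),k.mean(0).round(1),k[k[:,2]>112].mean(0) if len(k) else '')
E
```

```text
scene0.png 3289
1924 [490.9 218.7  73.2] [0.326 0.182 0.928] [415. 150.  25.] [601. 288. 106.] ((507.3260192871094, 219.25733947753906), (176.55999755859375, 128.32009887695312), 5.635456085205078)
knob 100 [566.8 244.7 116.1] [566.63293347 243.67270419 116.71118196]
side0.png 1381
496 [499.2 201.   75.1] [0.323 0.177 0.93 ] [418. 144.  38.] [602. 277. 108.] ((509.6905822753906, 214.01712036132812), (176.8701171875, 131.12181091308594), 4.2807936668396)
knob 44 [567.6 230.7 117.4] [567.46580422 230.71302585 117.55515205]
wrist0.png 3246
2692 [520.5 156.   77.9] [ 0.279 -0.783  0.556] [443. 147.  42.] [606. 168. 107.] ((524.6160888671875, 156.49014282226562), (164.24160766601562, 6.677100658416748), 5.735379695892334)
knob 0 [nan nan nan] <stdin>:14: RuntimeWarning: Mean of empty slice.
  ret = um.true_divide(
```

Emit:
{"name": "drive_tool", "arguments": {
  "commands": [0,0.07,0.008,0,0,0.07,0.008,0,0,0.07,0.008,0,0,0.07,0.008,0,0,0.07,0.008,0,0,0.07,0.008,0,0,0.07,0,0,0,0.07,0,0,0,0.07,0,0,0,0.07,0,0]
}}

```text
time_s: 19.03
eef_pos: [413.1, 140.1, 279.1]
tcp_rot: [-0.001, 0.029, 1.0, -0.0]
contact_force: [0.7, -0.2, -0.6]
opening: 0.726
finger_force: 44.2
```

Emit:
{"name": "drive_tool", "arguments": {
  "commands": [0,0.05,0,0.005,0,0.03,0,0.005,0,0,0,0,0,0,0,0]
}}

```text
time_s: 19.37
eef_pos: [413.8, 178.2, 279.3]
tcp_rot: [-0.001, 0.013, 1.0, -0.0]
contact_force: [0.8, -0.0, -0.7]
opening: 0.727
finger_force: 44.2
```

```bash
python3 - <<'E'
from h import *
s=sensors.read_state(); print(s['eef_pos'].round(1),s['tcp_rot'].round(3),s['contact_force'].round(1),s['opening'],s['q'].round(2))
im,d,p=grab('wrist','w17.png')
E
```

```text
[413.8 178.2 279.3] [-0.001  0.013  1.    -0.   ] [ 0.8 -0.  -0.7] 0.7270272464571557 [-0.11 -0.04 -0.38  1.94 -0.02  1.24  1.06]
```

View pics/w17.png

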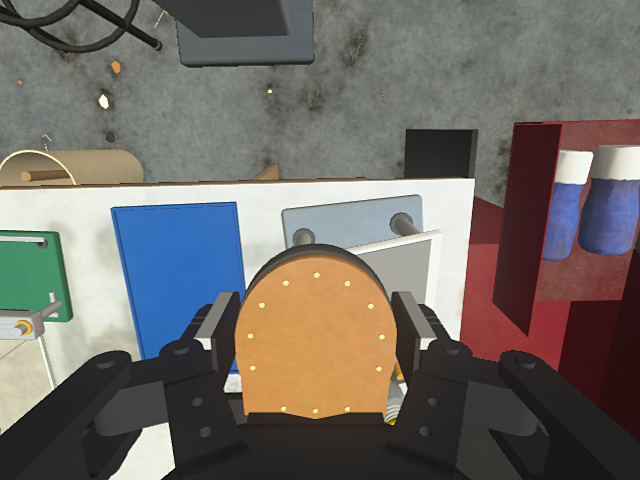

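```bash
cat >> h.py <<'E'
def bedR(psi):
    a,b=np.radians(20),np.radians(9); from scipy.spatial.transform import Rotation as R
    return (R.from_euler('z',psi)*R.from_euler('y',a)*R.from_euler('x',-b)).as_matrix()
E
python3 - <<'E'
from h import *
for n in('scene0.png','side0.png','w17.png'):
    im,d,p=load(n); P=pts(d,p); H=hsv(im)
    m=(d>0)&(P[...,0]>380)&(P[...,0]<640)&(P[...,1]>110)&(P[...,1]<330)&(P[...,2]>15)&(P[...,2]<130)&(H[...,1]<60)
    n0=bedR(.08)[:,2]; off=(P@n0)
    q=P[m]; h=np.histogram(off[m],bins=np.arange(180,340,1)); k=h[1][h[0].argmax()]+.5
    I=m&(abs(off-k)<3); 
    # largest cc
    N,L,S,C=cv2.connectedComponentsWithStats(I.astype(np.uint8)); i=1+S[1:,4].argmax(); I=L==i; q=P[I]
    c=q.mean(0); nn=np.linalg.svd(q-c,full_matrices=False)[2][2]; nn*=np.sign(nn[2])
    print(n,len(q),'plane off',k,nn.round(3),'psi',np.arctan2(nn[1],nn[0])-np.arctan2(n0[1],n0[0])+.08)
    for psi in(.06,.08,.1):
        R=bedR(psi); b=q@R; print(psi,'x',np.percentile(b[:,0],[.3,1,99,99.7]).round(1),'y',np.percentile(b[:,1],[.3,1,99,99.7]).round(1),'z',np.median(b[:,2]).round(1))
    R=bedR(.08)
    b=P[I]@R; # edges as function
    for y in np.arange(np.percentile(b[:,1],3),np.percentile(b[:,1],97),15):
        r=b[abs(b[:,1]-y)<2]; print('  y',y.round(),'xmin,max',r[:,0].min().round(1),r[:,0].max().round(1)) if len(r) else 0
    for x in np.arange(np.percentile(b[:,0],3),np.percentile(b[:,0],97),20):
        r=b[abs(b[:,0]-x)<2]; print('  x',x.round(),'ymin,max',r[:,1].min().round(1),r[:,1].max().round(1)) if len(r) else 0
E
```

```text
scene0.png 2282 plane off 267.5 [0.322 0.186 0.928] psi 0.08986649254703687
0.06 x [374.6 376.1 543.7 552.6] y [ 84.2  86.2 211.7 213.1] z 267.6
0.08 x [378.1 379.5 546.5 556.1] y [ 74.6  75.6 200.9 201.7] z 267.3
0.1 x [381.4 382.7 549.3 559.4] y [ 63.7  65.  190.4 191.6] z 266.8
  y 78.0 xmin,max 379.0 557.2
  y 93.0 xmin,max 379.3 536.9
  y 108.0 xmin,max 378.9 538.4
  y 123.0 xmin,max 378.7 522.9
  y 138.0 xmin,max 378.2 539.3
  y 153.0 xmin,max 381.3 536.7
  y 168.0 xmin,max 381.5 523.1
  y 183.0 xmin,max 380.4 496.6
  y 198.0 xmin,max 379.2 562.8
  x 382.0 ymin,max 75.5 201.0
  x 402.0 ymin,max 77.1 201.0
  x 422.0 ymin,max 74.8 198.7
  x 442.0 ymin,max 73.5 201.9
  x 462.0 ymin,max 76.5 199.6
  x 482.0 ymin,max 74.7 194.7
  x 502.0 ymin,max 75.2 201.6
  x 522.0 ymin,max 76.4 201.0
side0.png 515 plane off 268.5 [0.322 0.177 0.93 ] psi 0.06760975387217553
0.06 x [375.9 376.8 553.5 558.3] y [ 76.3  77.  201.7 204.2] z 268.9
0.08 x [379.8 380.3 556.1 560.7] y [ 66.2  67.3 190.4 194.3] z 268.5
0.1 x [382.8 383.3 558.5 562.9] y [ 55.6  57.2 179.7 184.2] z 268.0
  y 69.0 xmin,max 382
[... 319 characters left out ...]
42.0 ymin,max 66.4 154.8
  x 462.0 ymin,max 72.6 178.8
  x 482.0 ymin,max 98.5 184.0
  x 502.0 ymin,max 70.3 168.5
  x 522.0 ymin,max 75.7 179.3
  x 542.0 ymin,max 79.1 97.4
w17.png 3823 plane off 271.5 [0.313 0.197 0.929] psi 0.12862994382021148
0.06 x [376.  376.4 447.7 452.5] y [139.6 142.7 207.1 207.8] z 271.1
0.08 x [380.  380.5 452.2 457. ] y [130.7 133.7 197.4 198. ] z 271.1
0.1 x [383.6 384.1 456.5 461.3] y [121.7 124.8 187.9 188.3] z 271.1
  y 139.0 xmin,max 380.1 394.4
  y 154.0 xmin,max 380.0 430.1
  y 169.0 xmin,max 380.2 430.7
  y 184.0 xmin,max 379.8 449.4
  x 381.0 ymin,max 127.9 198.3
  x 401.0 ymin,max 143.5 197.8
  x 421.0 ymin,max 152.3 198.2
  x 441.0 ymin,max 177.8 198.2
```

```bash
cat >> h.py <<'E'
RB=bedR(.08); OB=RB@np.array([489,142.3,269.])
def bed(x,y,z=0): return OB+RB@np.array([x,y,z])
E
python3 - <<'E'
from h import *
print('origin',OB.round(1)); L=bed(-58,-27); print('load',L.round(1),'knobtop',bed(26,0,72).round(1),'-z',(-RB[:,2]).round(3))
f=np.array([np.cos(.08),np.sin(.08)]); T=L.copy(); T[:2]-=5.8*f; print('tcp xy for load',T.round(1))
im,d,p=load('w17.png')
E
```

```text
origin [526.4 225.4  61.5]
load [475.7 194.6  85.3] knobtop [574.1 240.5 119.4] -z [-0.324 -0.183 -0.928]
tcp xy for load [469.9 194.1  85.3]
```

Emit:
{"name": "drive_tool", "arguments": {
  "commands": [0.028,0.008,-0.04,0.008,0.028,0.008,-0.05,0.008,0.028,0.008,-0.05,0.008,0.028,0.008,-0.05,0.0085,0,0,0,0,0,0,0,0]
}}

```text
time_s: 19.92
eef_pos: [469.7, 192.6, 183.9]
tcp_rot: [-0.002, -0.036, 0.999, -0.001]
contact_force: [0.5, -0.1, -0.2]
opening: 0.721
finger_force: 44.2
```

```bash
python3 - <<'E'
from h import *
s=sensors.read_state(); q=s['tcp_rot']; print(s['eef_pos'].round(1),'yaw',2*np.arctan2(q[2],q[1])-np.pi/2-np.pi/2,s['contact_force'].round(1),s['opening'])
im,d,p=grab('wrist','w18.png'); P=pts(d,p); b=P@RB-np.array([489,142.3,269])
m=(d>0)&(abs(b[...,2])<8)&(b[...,0]<80)&(b[...,0]>-120)&(b[...,1]>-80)&(b[...,1]<70)&(hsv(im)[...,1]<60)
q=b[m]; print(len(q),np.median(q[:,2]),np.percentile(q,[.5,99.5],axis=0).round(1))
H=hsv(im); c=s['eef_pos']
m=cv2.inRange(H,(8,80,100),(18,200,255))>0; m&=(d<300)&(abs(P[...,0]-c[0])<60)&(abs(P[...,1]-c[1])<45)&(abs(P[...,2]-c[2]+55)<6)
B=P[m]; print('block',B.min(0).round(1),B.max(0).round(1),np.median(B[:,2]))
E
```

```text
[469.7 192.6 183.9] yaw 0.07294870808541587 [ 0.5 -0.1 -0.2] 0.7210233788316616
21696 3.6210852311434962 [[-109.1  -69.8   -3.7]
 [  31.4   56.4    5. ]]
block [440.6 162.8 125.8] [511.9 226.4 134.9] 132.95369062950226
```

View pics/w18.png

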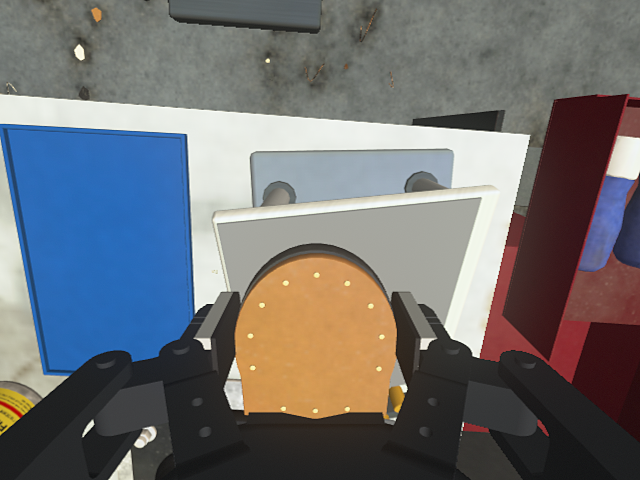

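Emit:
{"name": "drive_tool", "arguments": {
  "commands": [0,0,-0.012,0,0,0,-0.01,0,0,0,-0.004,0,0,0,0,0],
  "force": 20
}}

```text
time_s: 20.3
eef_pos: [469.7, 194.3, 172.4]
tcp_rot: [0.0, -0.038, 0.999, -0.0]
contact_force: [-0.6, 0.1, -0.3]
opening: 0.725
finger_force: 44.2
```

Emit:
{"name": "drive_tool", "arguments": {
  "commands": [0,0,-0.006,0,0,0,0,0]
}}

```text
time_s: 20.47
eef_pos: [469.8, 194.5, 169.3]
tcp_rot: [0.0, -0.038, 0.999, -0.0]
contact_force: [0.4, 1.2, -1.1]
opening: 0.725
finger_force: 44.2
```

Emit:
{"name": "drive_tool", "arguments": {
  "commands": [0,0,-0.005,0,0,0,0,0]
}}

```text
time_s: 20.63
eef_pos: [470.2, 194.7, 166.9]
tcp_rot: [0.0, -0.038, 0.999, 0.0]
contact_force: [-0.3, 0.3, 1.6]
opening: 0.718
finger_force: 44.4
```

Emit:
{"name": "drive_tool", "arguments": {
  "commands": [0,0,-0.006,0,0,0,0,0],
  "claw": 1,
  "force": 20
}}

```text
time_s: 20.8
eef_pos: [470.7, 194.9, 164.3]
tcp_rot: [0.001, -0.038, 0.999, 0.0]
contact_force: [1.3, 1.4, 5.6]
opening: 0.72
finger_force: 45.2
```

Emit:
{"name": "drive_tool", "arguments": {
  "commands": [0,0,-0.006,0,0,0,0,0]
}}

```text
time_s: 20.97
eef_pos: [472.3, 195.8, 163.0]
tcp_rot: [0.003, -0.038, 0.999, 0.001]
contact_force: [4.3, 1.8, 12.2]
opening: 0.722
finger_force: 48.7
```

```bash
python3 - <<'E'
from h import *
s=sensors.read_state(); print(s['eef_pos'].round(1),s['contact_force'].round(1),s['finger_force'])
im,d,p=grab('wrist','w19.png'); P=pts(d,p); H=hsv(im); c=s['eef_pos']
m=cv2.inRange(H,(8,80,100),(18,200,255))>0; m&=(d<300)&(abs(P[...,0]-c[0])<60)&(abs(P[...,1]-c[1])<33)&(abs(P[...,2]-c[2]+55)<20)
b=P[m]; A=np.c_[b[:,:2]-b[:,:2].mean(0),np.ones(len(b))]; print('block plane',np.linalg.lstsq(A,b[:,2],rcond=None)[0])
bb=P@RB-np.array([489,142.3,269])
m=(d>0)&(abs(bb[...,2])<8)&(bb[...,0]<-20)&(bb[...,0]>-104)&(bb[...,1]>-65)&(bb[...,1]<50)&(H[...,1]<40); print('surf z',np.percentile(bb[m][:,2],[10,50,90]))
E
```

```text
[472.3 195.8 163. ] [ 4.3  1.8 12.2] 48.74715536017902
block plane [-1.14417951e-01 -8.85214893e-03  1.10900401e+02]
surf z [1.61945759 2.26275514 2.91939063]
```

Emit:
{"name": "drive_tool", "arguments": {
  "commands": [0,0,0,0,0,0,0,0,0,0,0,0,0,0,0,0,0,0,0,0,0,0,0,0,0,0,0.01,0,0,0,0.05,0],
  "claw": -1
}}

```text
time_s: 21.68
eef_pos: [468.1, 193.5, 188.0]
tcp_rot: [-0.003, -0.038, 0.999, -0.001]
contact_force: [-1.0, -1.0, -0.0]
opening: 1.003
finger_force: 0.0
```

Emit:
{"name": "drive_tool", "arguments": {
  "commands": [-0.03,0,0.07,0,-0.05,0,0.07,0,-0.05,0,0.06,0,0,0,0,0,0,0,0,0]
}}

```text
time_s: 22.1
eef_pos: [405.6, 195.1, 292.2]
tcp_rot: [0.002, -0.038, 0.999, 0.0]
contact_force: [-0.2, -0.3, 1.2]
opening: 1.004
finger_force: 0.0
```

```bash
cat >> h.py <<'E'
def blk(n,save):
    im,d,p=grab(n,save); P=pts(d,p); H=hsv(im); b=P@RB-np.array([489,142.3,269])
    m=(cv2.inRange(H,(8,80,100),(18,200,255))>0)&(b[...,2]>8)&(b[...,2]<22)&(b[...,0]>-115)&(b[...,0]<50)&(abs(b[...,1])<70)
    q=b[m]; print(n,len(q))
    if len(q)>50:
        print('  bed lo',q.min(0).round(1),'hi',q.max(0).round(1),'med z',np.median(q[:,2]).round(1))
    y=(cv2.inRange(H,(20,150,120),(32,255,255))>0)&(b[...,2]>50)&(b[...,2]<90)&(b[...,0]>0)&(b[...,0]<60)&(abs(b[...,1])<40); k=b[y]
    if len(k)>10: k=k[k[:,2]>np.percentile(k[:,2],60)]; print('  knob top bed',np.median(k,0).round(1),k.min(0).round(1),k.max(0).round(1),len(k))
E
python3 -c "
from h import *
s=sensors.read_state();print(s['eef_pos'],s['time_s'])
blk('wrist','w20.png');blk('scene','s20.png');blk('side','d20.png')"
```

```text
[405.62448967 195.09566655 292.23504963] 22.1
wrist 2960
  bed lo [-35.2 -29.9   8.2] hi [46.5 43.8 16.9] med z 15.4
scene 485
  bed lo [-35.7 -27.5   8.1] hi [45.7 47.4 17.1] med z 13.4
  knob top bed [21.9  3.9 69.5] [10.2 -8.4 68.1] [33.6 14.2 72.5] 40
side 116
  bed lo [-36.2 -36.9   8.7] hi [37.1 31.9 15.6] med z 14.2
  knob top bed [20.3 -6.6 69.3] [ 12.1 -13.8  67.5] [33.8  6.4 71.6] 17
```

Emit:
{"name": "drive_tool", "arguments": {
  "commands": [0.069,0.019,-0.01,0,0.069,0.019,-0.01,0,0.069,0.019,-0.01,0,0.069,0.019,-0.01,0,0.069,0.019,-0.01,0,0,0,-0.05,0,0,0,-0.03,0,0,0,0,0,0,0,0,0],
  "claw": 1,
  "force": 40
}}

```text
time_s: 23.0
eef_pos: [577.8, 241.5, 222.6]
tcp_rot: [-0.002, -0.038, 0.999, -0.001]
contact_force: [0.1, 0.7, 1.0]
opening: 0.004
finger_force: 0.0
```

```bash
python3 - <<'E'
from h import *
s=sensors.read_state(); c=s['eef_pos']; print(c.round(1),s['contact_force'].round(1),s['opening'],s['time_s'],s['q'].round(2))
blk('wrist','w21.png'); blk('scene','s21.png')
im,d,p=load('w21.png'); P=pts(d,p); r=c[2]-P[...,2]; m=(d>0)&(r>20)&(r<85)&(np.hypot(P[...,0]-c[0],P[...,1]-c[1])<45)&(hsv(im)[...,1]<80)
q=P[m]; print('tip depth',np.percentile(r[m],[50,95,99.8]))
T=c-[0,0,73]; print('tip in bed',(RB.T@T-np.array([489,142.3,269])).round(1))
E
```

```text
[577.8 241.5 222.6] [0.1 0.7 1. ] 0.0037110978559874784 23.0 [-0.17  0.37 -0.38  1.61  0.14  1.2   1.07]
wrist 9425
  bed lo [-34.7 -30.2   9.3] hi [47.1 43.8 21.5] med z 19.3
  knob top bed [25.4  1.9 75.5] [13.1 -9.3 74.7] [36.1 13.8 77.1] 953
scene 487
  bed lo [-38.6 -29.6   8.4] hi [47.3 47.6 18.1] med z 13.4
  knob top bed [22.6  6.1 69.5] [ 7.5 -4.6 68.6] [32.7 15.4 71.7] 40
tip depth [31.70808974 58.90335754 65.66287101]
tip in bed [ 19.2  -3.9 101.4]
```

```bash
python3 -c "
from h import *
print((RB@[5,4.5,-17]).round(1),(RB@[0,0,-3]).round(2))"
```

```text
[ -1.4   1.7 -18.1] [-0.97 -0.55 -2.78]
```

Emit:
{"name": "drive_tool", "arguments": {
  "commands": [-0.0014,0.0017,-0.018,0,-0.0014,0.0017,-0.018,0,0,0,0,0]
}}

```text
time_s: 23.35
eef_pos: [575.9, 243.6, 205.2]
tcp_rot: [-0.001, -0.038, 0.999, -0.0]
contact_force: [-0.7, -0.0, -0.6]
opening: 0.003
finger_force: 0.0
```

Emit:
{"name": "drive_tool", "arguments": {
  "commands": [-0.002,-0.001,-0.0055,0,-0.002,-0.001,-0.0055,0,0,0,0,0]
}}

```text
time_s: 23.6
eef_pos: [574.5, 242.5, 200.9]
tcp_rot: [-0.0, -0.038, 0.999, -0.0]
contact_force: [-0.4, 0.3, 0.3]
opening: -0.004
finger_force: 0.0
```

Emit:
{"name": "drive_tool", "arguments": {
  "commands": [-0.002,-0.001,-0.0055,0,0,0,0,0]
}}

```text
time_s: 23.77
eef_pos: [573.7, 242.1, 198.3]
tcp_rot: [-0.0, -0.038, 0.999, -0.0]
contact_force: [-0.4, 0.3, -0.8]
opening: -0.0
finger_force: 0.0
```

Continue until contact.

Emit:
{"name": "drive_tool", "arguments": {
  "commands": [-0.002,-0.001,-0.0055,0,0,0,0,0]
}}

```text
time_s: 23.93
eef_pos: [572.6, 241.6, 195.4]
tcp_rot: [-0.0, -0.038, 0.999, -0.0]
contact_force: [-0.5, -0.2, -0.2]
opening: -0.0
finger_force: 0.0
```

Emit:
{"name": "drive_tool", "arguments": {
  "commands": [-0.002,-0.001,-0.0055,0,0,0,0,0]
}}

```text
time_s: 24.1
eef_pos: [571.9, 241.1, 193.0]
tcp_rot: [0.0, -0.038, 0.999, -0.0]
contact_force: [0.2, 1.0, 2.3]
opening: 0.003
finger_force: 1.3
```

Emit:
{"name": "drive_tool", "arguments": {
  "commands": [-0.002,-0.001,-0.0055,0,0,0,0,0]
}}

```text
time_s: 24.27
eef_pos: [570.9, 240.6, 190.2]
tcp_rot: [0.0, -0.038, 0.999, -0.0]
contact_force: [0.7, 0.1, 3.4]
opening: 0.001
finger_force: 1.7
```

Emit:
{"name": "drive_tool", "arguments": {
  "commands": [-0.002,-0.001,-0.0055,0,0,0,0,0]
}}

```text
time_s: 24.43
eef_pos: [570.0, 240.1, 187.5]
tcp_rot: [0.0, -0.038, 0.999, -0.0]
contact_force: [1.7, -0.4, 5.1]
opening: -0.0
finger_force: 2.2
```

Emit:
{"name": "drive_tool", "arguments": {
  "commands": [-0.002,-0.001,-0.0055,0,0,0,0,0]
}}

```text
time_s: 24.6
eef_pos: [569.7, 240.0, 186.5]
tcp_rot: [0.001, -0.038, 0.999, 0.0]
contact_force: [-1.5, -1.7, 12.0]
opening: 0.001
finger_force: 6.0
```

Emit:
{"name": "drive_tool", "arguments": {
  "commands": [-0.002,-0.001,-0.0055,0,0,0,0,0]
}}

```text
time_s: 24.77
eef_pos: [569.6, 240.0, 186.1]
tcp_rot: [0.003, -0.038, 0.999, 0.001]
contact_force: [-3.7, -3.3, 26.2]
opening: -0.002
finger_force: 13.4
```

Emit:
{"name": "drive_tool", "arguments": {
  "commands": [-0.0015,-0.001,-0.004,0,0,0,0,0]
}}

```text
time_s: 24.93
eef_pos: [569.5, 239.9, 185.9]
tcp_rot: [0.004, -0.038, 0.999, 0.001]
contact_force: [-6.0, -3.8, 37.6]
opening: -0.001
finger_force: 18.9
```

Emit:
{"name": "drive_tool", "arguments": {
  "commands": [0,0,0,0,0,0,0,0,0.008,0.004,0.022,0,0.008,0.004,0.022,0,0,0,0.05,0,-0.04,-0.01,0.06,0,-0.07,-0.01,0.02,0,-0.07,-0.01,0,0,-0.06,-0.01,0,0,0,0,0,0]
}}

```text
time_s: 25.77
eef_pos: [450.2, 222.7, 266.9]
tcp_rot: [-0.001, -0.039, 0.999, -0.001]
contact_force: [0.6, 1.2, -0.9]
opening: -0.0
finger_force: 0.0
```

Emit:
{"name": "drive_tool", "arguments": {
  "commands": [0,0,0,0,0,0,0,0],
  "claw": -1
}}

```text
time_s: 25.93
eef_pos: [455.5, 222.7, 267.2]
tcp_rot: [0.0, -0.038, 0.999, -0.0]
contact_force: [-0.2, 0.3, 0.4]
opening: 0.277
finger_force: 0.0
```

```bash
python3 - <<'E'
from h import *
s=sensors.read_state(); c=s['eef_pos']; q=s['tcp_rot']; print(c.round(1),'yaw',2*np.arctan2(q[2],q[1])-np.pi,s['contact_force'].round(1),s['opening'],s['time_s'])
blk('wrist','w22.png'); blk('scene','s22.png')
im,d,p=load('w22.png'); P=pts(d,p); H=hsv(im); b=P@RB-np.array([489,142.3,269])
m=(cv2.inRange(H,(8,80,100),(18,200,255))>0)&(b[...,2]>12)&(b[...,2]<22)
for x in range(-34,20,6):
    r=b[m&(abs(b[...,0]-x)<1.5)&(abs(b[...,1])<40)]
    if len(r): print(x,r[:,1].min().round(1),r[:,1].max().round(1),r[:,2].mean().round(1))
E
```

```text
[455.5 222.7 267.2] yaw 0.07557199508167844 [-0.2  0.3  0.4] 0.2767771626972415 25.9333
wrist 3203
  bed lo [-35.2 -24.4   8.8] hi [47.1 25.6 19.4] med z 17.5
  knob top bed [23.9  2.1 73.4] [13.9 -9.2 72.2] [36.7 13.5 75.1] 411
scene 485
  bed lo [-40.  -28.5   8. ] hi [47.2 47.4 16.6] med z 13.5
  knob top bed [23.8  5.5 69.5] [ 7.1 -4.5 68.2] [33.1 15.1 72.9] 40
-34 -8.5 12.3 15.4
-28 -18.2 21.4 16.8
-22 -19.4 21.6 17.5
-16 -19.7 21.9 17.5
-10 -19.9 21.8 17.5
-4 -20.2 22.2 17.5
2 -20.4 21.8 17.5
8 -20.7 22.8 17.5
14 -21.8 23.0 17.5
```

```bash
python3 -c "
from h import *
s=sensors.read_state();print(s['eef_pos'],s['q'].round(2))
print(bed(-5,-1,9).round(1),bed(-5,-1,60).round(1),(RB@[-60,0,0]).round(1))"
```

```text
[455.95304039 222.7431344  266.85751784] [-0.14  0.09 -0.42  1.84  0.04  1.22  1.07]
[524.8 225.7  71.7] [541.3 235.  119. ] [-56.2  -4.5  20.5]
```

Emit:
{"name": "drive_tool", "arguments": {
  "commands": [0.033,0.0015,-0.03,0.0243,0.033,0.0015,-0.04,0.0243,0.033,0.0015,-0.05,0.0243,0.033,0.0015,-0.05,0.0243,0,0,-0.03,0,0,0,0,0,0,0,0,0],
  "claw": -0.78
}}

```text
time_s: 26.62
eef_pos: [521.1, 225.7, 166.0]
tcp_rot: [-0.001, -0.189, 0.982, 0.0]
contact_force: [0.0, -0.0, -0.0]
opening: 0.89
finger_force: 0.0
```

```bash
python3 - <<'E'
from h import *
s=sensors.read_state(); c=s['eef_pos']; q=s['tcp_rot']; print(c.round(1),'yaw',2*np.arctan2(q[2],q[1])-np.pi,s['contact_force'].round(1),s['opening'],s['time_s'])
im,d,p=grab('wrist','w23.png'); P=pts(d,p); H=hsv(im); b=P@RB-np.array([489,142.3,269])
m=(cv2.inRange(H,(8,80,100),(18,200,255))>0)&(b[...,2]>12)&(b[...,2]<22)
for x in range(-34,12,6):
    r=b[m&(abs(b[...,0]-x)<1.5)&(abs(b[...,1])<40)]
    if len(r): print(x,r[:,1].min().round(1),r[:,1].max().round(1),r[:,2].mean().round(1))
cv2.imwrite('pics/w23b.png',cv2.cvtColor(im,cv2.COLOR_RGB2BGR))
E
```

```text
[521.1 225.7 166. ] yaw 0.38012501981671143 [ 0. -0. -0.] 0.8900839735616191 26.6167
-34 -9.6 13.4 17.0
-28 -18.2 21.7 18.4
-22 -22.7 26.3 18.7
-16 -26.1 29.5 18.8
-10 -28.3 31.6 18.9
-4 -29.2 33.0 19.0
2 -29.6 33.6 19.1
8 -29.1 33.4 19.0
```

View pics/w23b.png

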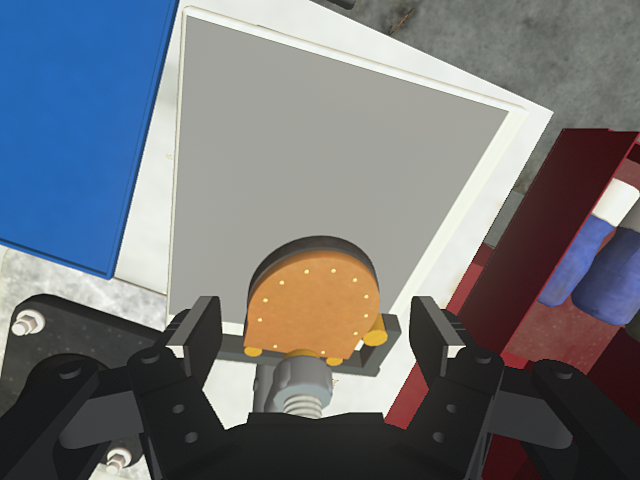

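Emit:
{"name": "drive_tool", "arguments": {
  "commands": [0,0,-0.03,0,0,0,-0.022,0,0,0,0,0,0,0,0,0]
}}

```text
time_s: 27.0
eef_pos: [520.9, 225.8, 141.4]
tcp_rot: [-0.0, -0.189, 0.982, -0.0]
contact_force: [0.5, 0.3, -0.1]
opening: 0.893
finger_force: 0.0
```

Emit:
{"name": "drive_tool", "arguments": {
  "commands": [0,0,-0.006,0,0,0,0,0]
}}

```text
time_s: 27.17
eef_pos: [521.3, 225.9, 138.5]
tcp_rot: [0.0, -0.189, 0.982, 0.0]
contact_force: [0.0, 0.1, 0.1]
opening: 0.888
finger_force: 0.0
```

Emit:
{"name": "drive_tool", "arguments": {
  "commands": [0,0,-0.004,0,0,0,0,0]
}}

```text
time_s: 27.33
eef_pos: [521.1, 225.8, 136.1]
tcp_rot: [0.0, -0.189, 0.982, -0.0]
contact_force: [-0.5, 0.1, -0.1]
opening: 0.889
finger_force: 0.0
```

Emit:
{"name": "drive_tool", "arguments": {
  "commands": [0,0,0,0,0,0,0,0,0,0,0,0],
  "claw": 1,
  "force": 30
}}

```text
time_s: 27.58
eef_pos: [521.7, 225.0, 137.0]
tcp_rot: [0.0, -0.189, 0.982, -0.001]
contact_force: [-1.3, -3.4, 7.0]
opening: 0.717
finger_force: 30.8
```

```bash
cat >> h.py <<'E'
def held(save):
    s=sensors.read_state(); c=s['eef_pos']; im,d,p=grab('wrist',save); P=pts(d,p); H=hsv(im)
    m=cv2.inRange(H,(8,80,100),(18,200,255))>0; m&=(d<260)&(d>0)&(np.hypot(P[...,0]-c[0],P[...,1]-c[1])<60)&(abs(P[...,2]-c[2]+55)<25)
    m=cv2.erode(m.astype(np.uint8),np.ones((5,5)))>0
    b=P[m]; a=b.mean(0); A=np.c_[b[:,:2]-a[:2],np.ones(len(b))]; k=np.linalg.lstsq(A,b[:,2],rcond=None)[0]
    print('tcp',c.round(1),'F',s['contact_force'].round(1),'op',round(s['opening'],3),'ff',s['finger_force'],'t',s['time_s']); print(' block n',len(b),'slope',k[:2].round(3),'mean',a.round(1),b.min(0).round(1),b.max(0).round(1))
E
python3 -c "
from h import *
held('w24.png')"
```

```text
tcp [521.7 225.  137. ] F [-1.3 -3.4  7. ] op 0.717 ff 30.816682113925253 t 27.5833
 block n 12045 slope [-0.336 -0.188] mean [528.2 228.3  79.2] [497.8 200.3  62.4] [566.  260.3  91.2]
```

Emit:
{"name": "drive_tool", "arguments": {
  "commands": [-0.002,0,0.004,0,-0.006,-0.0005,0.004,0,0,0,0,0],
  "claw": 1,
  "force": 45
}}

```text
time_s: 27.88
eef_pos: [516.7, 225.1, 140.3]
tcp_rot: [-0.0, -0.189, 0.982, -0.0]
contact_force: [-0.3, -2.5, 0.6]
opening: 0.705
finger_force: 48.2
```

```bash
python3 -c "
from h import *
held('w25.png')"
```

```text
tcp [516.7 225.1 140.3] F [-0.3 -2.5  0.6] op 0.705 ff 48.21541225861438 t 27.8833
 block n 12118 slope [-0.312 -0.175] mean [523.2 228.1  82. ] [492.6 200.4  65.3] [561.3 260.3  93.2]
```

Emit:
{"name": "drive_tool", "arguments": {
  "commands": [-0.019,-0.0015,0.007,0,-0.019,-0.0015,0.007,0,-0.019,-0.0015,0.007,0,-0.019,-0.0015,0.007,0,-0.019,-0.0015,0.008,0,-0.019,-0.0015,0.008,0,0,0,0,0]
}}

```text
time_s: 28.52
eef_pos: [458.5, 221.3, 163.0]
tcp_rot: [0.0, -0.19, 0.982, -0.0]
contact_force: [-0.4, 0.5, -1.0]
opening: 0.708
finger_force: 48.1
```

```bash
python3 -c "
from h import *
held('w26.png')"
```

```text
tcp [458.5 221.3 163. ] F [-0.4  0.5 -1. ] op 0.708 ff 48.104622931310246 t 28.5167
 block n 12269 slope [-0.313 -0.175] mean [466.4 224.5 104.5] [435.2 196.5  88.4] [504.3 256.5 116.3]
```

Emit:
{"name": "drive_tool", "arguments": {
  "commands": [0,0,0.04,0,0,-0.01,0.05,0,0.006,-0.03,0.02,-0.015,0.008,-0.055,0,-0.02,0.008,-0.055,0,-0.02,0.008,-0.055,0,-0.02,0.008,-0.055,0,-0.02,0.007,-0.055,0,-0.02,0.006,-0.04,0,-0.006,0,0,0,0]
}}

```text
time_s: 29.4
eef_pos: [486.2, 38.0, 216.7]
tcp_rot: [-0.0, 0.003, 1.0, -0.001]
contact_force: [-0.8, -0.1, -0.7]
opening: 0.704
finger_force: 48.3
```

Emit:
{"name": "drive_tool", "arguments": {
  "commands": [0,0,-0.04,0,0,0,-0.05,0,0,0,-0.04,0,0,0,0,0,0,0,0,0]
}}

```text
time_s: 29.82
eef_pos: [485.1, 43.6, 151.5]
tcp_rot: [-0.001, -0.001, 1.0, 0.0]
contact_force: [0.8, 0.7, -0.1]
opening: 0.701
finger_force: 48.4
```

```bash
python3 - <<'E'
from h import *
held('w27.png'); q=sensors.read_state()['tcp_rot']; print('yaw',2*np.arctan2(q[2],q[1])-np.pi)
im,d,p=load('w27.png'); P=pts(d,p); m=(cv2.inRange(hsv(im),(100,150,60),(118,255,255))>0)&(P[...,2]<25)&(P[...,2]>-10)
b=P[m]; print('tray',np.percentile(b,[.5,50,99.5],axis=0).round(1))
for x in(420,440,460): r=b[abs(b[:,0]-x)<2]; print(x,r[:,1].min().round(1),r[:,1].max().round(1))
E
```

```text
tcp [485.1  43.6 151.5] F [ 0.8  0.7 -0.1] op 0.701 ff 48.387076346101594 t 29.8167
 block n 12094 slope [-0.357 -0.046] mean [493.2  44.3  94.4] [463.   10.1  78.3] [532.7  74.5 105.9]
yaw 0.0014561236365628893
tray [[409.  -14.9   3.7]
 [454.7  44.    5.4]
 [596.9 103.4  10.3]]
420 -16.4 103.0
440 -16.0 103.0
460 -15.0 103.3
```

Emit:
{"name": "drive_tool", "arguments": {
  "commands": [0,0,-0.04,0,0,0,-0.04,0,0,0,-0.03,0,0,0,0,0,0,0,0,0]
}}

```text
time_s: 30.28
eef_pos: [486.1, 43.7, 98.0]
tcp_rot: [0.0, -0.001, 1.0, 0.0]
contact_force: [-0.9, -0.0, -0.7]
opening: 0.706
finger_force: 48.4
```

Emit:
{"name": "drive_tool", "arguments": {
  "commands": [0,0,-0.008,0,0,0,0,0],
  "claw": 1,
  "force": 20
}}

```text
time_s: 30.45
eef_pos: [486.4, 43.6, 94.1]
tcp_rot: [0.001, -0.0, 1.0, 0.0]
contact_force: [0.5, -0.2, -1.0]
opening: 0.706
finger_force: 48.4
```

Emit:
{"name": "drive_tool", "arguments": {
  "commands": [0,0,-0.008,0,0,0,0,0]
}}

```text
time_s: 30.62
eef_pos: [486.1, 43.5, 89.4]
tcp_rot: [0.001, -0.0, 1.0, 0.0]
contact_force: [0.8, 0.3, 1.6]
opening: 0.704
finger_force: 48.2
```

Emit:
{"name": "drive_tool", "arguments": {
  "commands": [0,0,-0.008,0,0,0,0,0]
}}

```text
time_s: 30.78
eef_pos: [485.8, 43.5, 85.0]
tcp_rot: [0.0, -0.0, 1.0, 0.0]
contact_force: [0.2, -0.6, 2.5]
opening: 0.704
finger_force: 47.2
```

Emit:
{"name": "drive_tool", "arguments": {
  "commands": [0,0,-0.008,0,0,0,0,0]
}}

```text
time_s: 30.95
eef_pos: [485.7, 43.4, 80.8]
tcp_rot: [0.0, -0.0, 1.0, -0.0]
contact_force: [0.8, 0.1, 2.7]
opening: 0.707
finger_force: 44.0
```

Emit:
{"name": "drive_tool", "arguments": {
  "commands": [0,0,-0.006,0,0,0,0,0]
}}

```text
time_s: 31.12
eef_pos: [485.8, 43.4, 78.3]
tcp_rot: [0.0, -0.0, 1.0, -0.0]
contact_force: [-1.0, -0.5, 6.5]
opening: 0.709
finger_force: 46.6
```

```bash
python3 -c "
from h import *
held('w28.png')"
```

```text
tcp [485.8  43.4  78.3] F [-1.  -0.5  6.5] op 0.709 ff 46.55004621008629 t 31.1167
 block n 16122 slope [-0.006 -0.026] mean [495.8  43.7  20.2] [461.    9.   17.4] [531.3  74.   22.7]
```

Emit:
{"name": "drive_tool", "arguments": {
  "commands": [0,0,0,0,0,0,0,0,0,0,0,0],
  "claw": -0.7
}}

```text
time_s: 31.42
eef_pos: [485.4, 43.5, 77.8]
tcp_rot: [-0.0, -0.001, 1.0, -0.0]
contact_force: [-0.7, -0.4, -0.2]
opening: 0.856
finger_force: 0.0
```

Emit:
{"name": "drive_tool", "arguments": {
  "commands": [0,0,0.04,0,0,0,0.07,0,0,0,0.08,0,0,0,0.08,0,-0.03,0,0.06,0,-0.03,0,0,0,0,0,0,0,0,0,0,0]
}}

```text
time_s: 32.08
eef_pos: [455.3, 43.4, 243.0]
tcp_rot: [0.0, -0.0, 1.0, -0.0]
contact_force: [-0.0, -0.5, -0.3]
opening: 0.853
finger_force: 0.0
```

```bash
python3 - <<'E'
from h import *
s=sensors.read_state(); print(s['eef_pos'].round(1),s['time_s'],s['contact_force'].round(1))
for n in('wrist','scene','side'):
    im,d,p=grab(n,'f'+n+'.png'); P=pts(d,p); H=hsv(im)
    m=(cv2.inRange(H,(8,80,100),(18,200,255))>0)&(P[...,2]>8)&(P[...,2]<35)&(P[...,0]>405)&(P[...,0]<600)&(P[...,1]>-17)&(P[...,1]<105)
    m=cv2.erode(m.astype(np.uint8),np.ones((3,3)))>0
    b=P[m]; 
    if len(b)>30: A=np.c_[b[:,:2]-b[:,:2].mean(0),np.ones(len(b))]; print(n,len(b),'slope z',np.linalg.lstsq(A,b[:,2],rcond=None)[0].round(3),b.min(0).round(1),b.max(0).round(1))
    y=(cv2.inRange(H,(20,150,120),(32,255,255))>0); q=P@RB-np.array([489,142.3,269]); k=q[y&(q[...,2]>50)&(q[...,2]<90)&(abs(q[...,0]-26)<30)&(abs(q[...,1])<40)]
    if len(k): print(' knob z',np.percentile(k[:,2],90).round(1))
    t=(cv2.inRange(H,(0,180,100),(5,255,255))>0)&(P[...,2]>50)&(P[...,2]<125)&(P[...,0]<480)&(P[...,1]<-300); r=P[t]
    if len(r): r=r[r[:,2]>r[:,2].max()-5]; print(' tab',r.mean(0).round(1))
    m=(P[...,1]>-240)&(P[...,1]<-130)&(P[...,0]>488)&(P[...,0]<512)&(P[...,2]>38)&(P[...,2]<64)
    if m.sum()>50: print(' strap',np.median(P[m][:,2]).round(1))
E
```

```text
[455.3  43.4 243. ] 32.0833 [-0.  -0.5 -0.3]
wrist 4073 slope z [-3.0000e-03 -0.0000e+00  1.8853e+01] [461.4   9.7  16.6] [534.2  73.9  21.4]
 knob z 70.9
 strap 57.0
scene 365 slope z [-2.0000e-03  1.6000e-02  1.5368e+01] [462.   15.6   9.1] [530.   74.4  20.1]
 knob z 70.6
 tab [ 442.5 -363.5   98. ]
 strap 52.6
side 279 slope z [-1.0000e-02  2.0000e-03  1.7061e+01] [462.    5.8  12.2] [529.   67.8  21.4]
 tab [ 443.4 -369.1   99.7]
 strap 55.1
```

```bash
python3 -c "
from h import *
print(order.job_done())"
```

```text
the job is handed in; nothing more can be done
None
```

The strap is open at its upper stop; the only block present (right pocket, left one empty) slid home, was stamped at about 37 N and lies flat in the blue tray, and the job was handed in at about 32 s.

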